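Load the hub and hold the casting mould shut on its dowels

ROBOT

A 6-joint arm with a two-finger parallel gripper is mounted at the origin on the work surface; the furniture and walls round the work are solid. World frame = base frame: x ahead of the robot, y to its left, z up, the work surface at z = 0. Lengths are in m, angles in rad, forces in N, time in s.
With the tool pointing down it reaches from about 0.375 to 0.9 m from the base axis. Payload 3.1 kg.
Tool frame: the origin (TCP) lies midway between the tips of the shut fingers; the grasp point (between the pads) lies 19 mm behind it; x points along the fingers, y is the direction in which the jaws open and shut, and the axes are right-handed (so a half turn about x gives the same grasp; the last joint's range is limited). The gripper opens to 85 mm and grips with 20 to 120 N. Pads are 22 mm wide; open, the fingers measure 114 mm over their backs; the gripper's body (76 mm by 85 mm) begins 54 mm behind the grasp point. The pads swing forward as they close: fully open they stand 13 mm farther back than shut.
Start: joints at [0.98, 0.527, 1.433, -0, 1.181, -0.178], TCP at [0.251, 0.572, 0.198] pointing down, gripper open.
Joint ranges: [-3.08, 3.08], [-0.75, 2.2], [0.22, 2.44], [-1.43, 4.57], [0, 2.65], [-2.85, 2.85]. Speed limits (rad/s): [2.79, 2.79, 3.14, 3.14, 3.14, 3.14].

INTERFACE

Orientations are given as a unit quaternion [x, y, z, w].
In Python, from station import manip gives the robot as it stands.
- The arm moves only by the tool carry_out, never from a script. Its argument "commands" is a list that holds one entry, the list of rows, each a list of 7 numbers: the shift along the tool's x, y, z in units of 25 mm (1.0 is 25 mm), then the turn, a rotation vector about the tool's x, y, z in units of 5 degrees (1.0 is 5 degrees), then the finger opening in mm, from 0 to 85.4. A call has exactly 5 rows; each row is the pose to reach, as a shift and turn from the pose commanded when the call began, along the tool's axes at that moment; what a row does not reach only later rows make up. A row lasts 1/10 s, in which the tool goes at most 50 mm and 8.59 degrees, less where a joint would pass 70% of its speed; a pose out of reach is approached as far as the arm can. A call with a gripper value outside its range is refused whole. The fingers move at their own pace and stop on an object; "force" is the grip in N (left out, the last holds). Time passes only in rows, so rows that repeat a pose let the fingers close, or fill a call up. It gives the time, the measured TCP pose, the force and the opening at its end, in the units of the state.
- manip.sense(): the state, without advancing time (a new reading comes with each control period).
- manip.snapshot(name): name is "scene" or "top" or "wrist"; returns a dict with "image" (400x640x3 uint8, red, green, blue), "fx", "fy", "cx", "cy" (pixels), "k1" (the pictures are not rectified: a ray, as slopes to the right and down, at radius r is drawn at 1 + k1 r^2 times it, then the intrinsics apply), "rvec" (rotation vector, rad) and "tvec" (3), from world to camera coordinates, as OpenCV has them. Camera axes: x right, y down, z forward; pixel columns grow to the right and rows downward; lengths in m; the calibration is good to about 2 mm. A picture is of the moment at which its call begins. There is no depth.
- manip.sign_off(): hands the job in, once; it reports no verdict.
The state is a dict: "t": time; "q": joint angles; "qd": joint speeds; "tau": joint torques, N m; "tcp_pos": TCP position; "tool_rot": TCP orientation; "force": force on the tool from outside, world axes, zero at the start; "ft_torque": the same for the moment, N m; "finger_gap": opening from 0.0 (shut) to 1.0 (fully open).
Only numpy, scipy, OpenCV 4.12 (cv2) and the standard library are available. Lean on these libraries where they do the work, as an engineer would, in place of code of your own. Each camera call takes 0.05 s, during which the arm holds its last target.

TASK

Load and close the wooden casting mould on the bench: set the square-bored metal hub right down on the square post in the lower half, then fit the upper half on the two dowels with its holes over them. Springs hold the halves apart, so press the upper half down until the halves meet all round, and finish while still holding it pressed shut. Leave the other things on the bench where they are.

Things in the scene. Friction and masses are not known exactly. Their poses are not given: they have to be found in the camera images.
- lower_half: Fixed lower mould half: pale wooden block 130 (x) x 84 (y) x 40 mm high, dark steel foot 8 mm high sticking out 15 mm at both x ends. Origin: centre of underside, z up. Square pocket 62 x 62 mm in the middle of its top, floor at z = 30 mm, with a square post. Two dowels and two shorter spring pins stand on its top (parting) face, z = 40 mm.
- post_top (a point): Centre of the top of the fixed steel post in the lower half: 12.4 mm square, sides parallel to the lower half's x and y, from the pocket floor (z = 30 mm) to z = 60 mm, top 3 mm chamfered. The point's axes are those of lower_half.
- dowel_a (a point): Top centre of a fixed steel dowel, 10.5 mm diameter, at (-52, -26) mm in lower_half, standing 21 mm above the parting face; top 6 mm conical.
- dowel_b (a point): Top centre of the other dowel, of the same size, at (52, 12) mm in lower_half.
- spring_pins (a joint): How far two flat brass pins (9 mm diameter, at (-52, 26) and (52, -26) mm in lower_half) are pushed in together, m: 0 = 6 mm proud of the parting face, 0.006 = flush, halves shut. About 6 N starts them, 14 N in all makes them flush, of which the upper half's weight gives about 3 N; they spring back when let go.
- upper_half: Loose upper mould half, about 0.33 kg: pale wooden block 130 (x) x 84 (y) x 30 mm, lying parting face down; origin: centre of that face, z up. On top a steel plate 84 x 56 mm to z = 36 mm with a wooden handle bar. A 44 x 44 mm cavity underneath, 30 mm deep, clears hub and post. Shut, its origin is at z = 40 mm of lower_half and all axes agree; resting on the pins, at 46 mm.
- upper_grip (a point): Middle of the upper half's handle bar, z = 52 mm in upper_half; the bar is 66 mm long along x, 20 mm wide along y (grip across this), z = 36 to 64 mm.
- hole_a (a point): Lower mouth of a 12 mm through hole at (-52, -26) mm in upper_half, chamfered; goes over dowel_a.
- hole_b (a point): Lower mouth of the other 12 mm through hole, at (52, 12) mm in upper_half; goes over dowel_b. The half fits only this way round.
- hub: Loose aluminium hub, about 0.11 kg: square flange 52 x 52 x 8 mm, on it a square boss 28 x 28 mm, z = 8 to 26 mm; 14 mm square bore right through, all sides parallel to its x and y. Origin: centre of the underside, z up. Stands flange down. Any quarter turn fits the post. Seated, its origin is at z = 30 mm in lower_half.
- sanding_block: Pale sanding block, 64 x 112 x 28 mm, lying near the robot; leave alone. Origin: centre of its underside.
- tape_measure: Yellow tape measure, 32 x 71 x 63 mm, standing near the robot; leave alone. Origin: centre of its underside.
- wedge: Hardwood wedge, 28 x 110 x 24 mm, lying near the robot; leave alone. Origin: centre of its underside.
- masking_tape: Roll of beige masking tape, 104 x 102 x 25 mm, lying to the far right; leave alone. Origin: centre of its underside.
There are look-alikes about, which are no part of the job. Of the things that look like the hub, take the one that is farthest from the robot's base at the start.

How it is judged:
On the way, in this order (a step that is already met when the one before it is completed fails the run):
1. the hub sits right down on the square post, square to it, with the upper half not yet over it (z of hub in the frame of lower_half below 0.032 m and horizontal distance between hub and lower_half below 0.004 m and angle between hub's own z axis and vertical below 0.06 rad and horizontal distance between upper_half and lower_half above 0.06 m), for 0.2 s.
2. the upper half is on both dowels (z of upper_half in the frame of lower_half below 0.05 m and horizontal distance between upper_half and lower_half below 0.003 m and angle between upper_half's own z axis and vertical below 0.06 rad and angle between the x axis of upper_half and the x axis of lower_half, either way round below 0.06 rad), for 0.1 s.
At the end, for the whole second after the job is handed in: Hub seated on the post (2 mm in height, 4 mm off centre); upper half on both dowels (3 mm, 0.06 rad), level within 0.03 rad, shut to within 1.5 mm, spring pins in by more than 4.5 mm, held so, still, by the fingers with more than 4 N (z of hub in the frame of lower_half below 0.032 m and horizontal distance between hub and lower_half below 0.004 m and z of upper_half in the frame of lower_half below 0.0415 m and horizontal distance between upper_half and lower_half below 0.003 m and angle between upper_half's own z axis and vertical below 0.03 rad and angle between the x axis of upper_half and the x axis of lower_half, either way round below 0.06 rad and value of joint spring_pins above 0.0045 m and contact force between the fingers and upper_half above 4 N and linear speed of upper_half below 0.02 m/s); the arm keeps its last pose, push and grip.
It fails at once if a bystander (sanding block, tape measure, wedge, masking tape) is moved more than 3 cm (distance of any of sanding_block, tape_measure, wedge, masking_tape from where it was at the start of the episode above 0.03 m).
It also fails if it takes over 58 s, if anything falls off the work surface, if the arm or the gripper's body presses on something with over 40 N, if the wrist force passes 120 N, or if a joint passes its speed limit or range.

## Working session

There is one attempt and no reset: what is moved stays moved. The work goes in short steps, Python scripts to look and compute and a tool call to move; the robot and the scene stay as the last step left them, time stands still between calls to the robot, and variables do not carry over. Pictures are saved under pics/ and viewed, and the job is handed in when it is done.

Besides the shell and the picture viewer there is one more tool, called after ">>>" in YAML: its name, and indented under it one key for each argument. carry_out: Moves the arm, as the interface text tells. Its arguments: {"type":"object","properties":{"commands":{"type":"array"},"force":{"type":"number"}},"required":["commands"]}

```bash
ls; mkdir -p pics; python3 - <<'E'
from station import manip
import cv2,pickle
d={}
for n in ("scene","top","wrist"):
    s=manip.snapshot(n); d[n]=s
    cv2.imwrite(f"pics/{n}0.png",s["image"][:,:,::-1])
    print(n,{k:v for k,v in s.items() if k!="image"})
pickle.dump(d,open("s0.pkl","wb"))
print(manip.sense())
E
```

```text
pics
scene {'fx': 485.40446772274095, 'fy': 485.40446772274095, 'cx': 314.55654667764185, 'cy': 199.36551876604256, 'k1': -0.08974857866719395, 'rvec': array([ 0.04871028,  2.99491195, -0.89951278]), 'tvec': array([0.49282916, 0.13917486, 1.23809746])}
top {'fx': 413.25291232451303, 'fy': 413.25291232451303, 'cx': 313.3436065824882, 'cy': 200.1443923717584, 'k1': -0.011233798549890494, 'rvec': array([ 2.20820123, -2.18610621,  0.05863164]), 'tvec': array([-0.13812389,  0.49005735,  1.21909191])}
wrist {'fx': 354.50937858536304, 'fy': 354.50937858536304, 'cx': 319.08703056038763, 'cy': 198.02258876917298, 'k1': -0.05785278271850439, 'rvec': array([-2.40240083, -1.57110859, -0.24245336]), 'tvec': array([-0.62501175, -0.04041119,  0.38127501])}
{'t': 0.15, 'q': array([ 9.79476931e-01,  5.28238354e-01,  1.43361283e+00,  2.25694565e-06,
        1.18141207e+00, -1.78513779e-01]), 'qd': array([-6.79786079e-04, -3.15056876e-03, -2.19318941e-03,  6.99277035e-05,
        8.02122643e-04, -2.66330465e-04]), 'tau': array([ 9.84201215e-04, -4.42742908e+01, -1.78276151e+01, -1.72821215e-04,
        5.65241804e-03, -1.92212548e-05]), 'tcp_pos': array([0.25037394, 0.57199512, 0.1969657 ]), 'tool_rot': array([ 0.14436784,  0.69232021, -0.14546214,  0.69187529]), 'force': array([0.56839005, 0.0525859 , 0.22759806]), 'ft_torque': array([ 0.02559293, -0.0012042 ,  0.01600427]), 'finger_gap': 0.9958348107097557}
```

View pics/scene0.png

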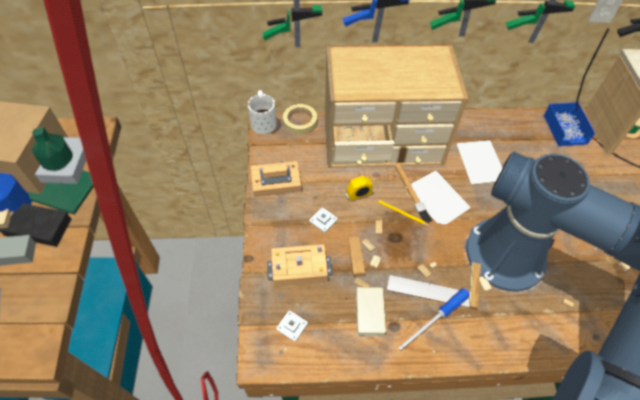

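View pics/top0.png

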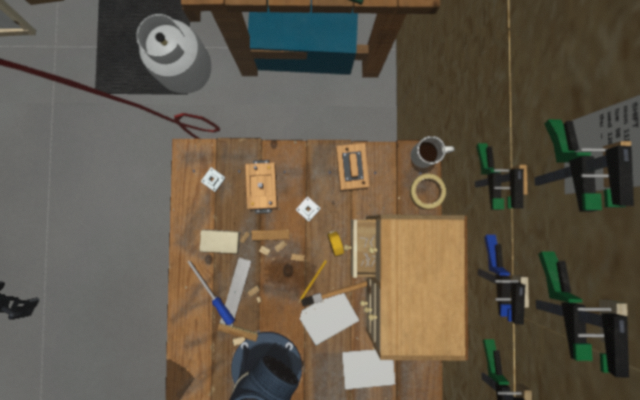

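View pics/wrist0.png

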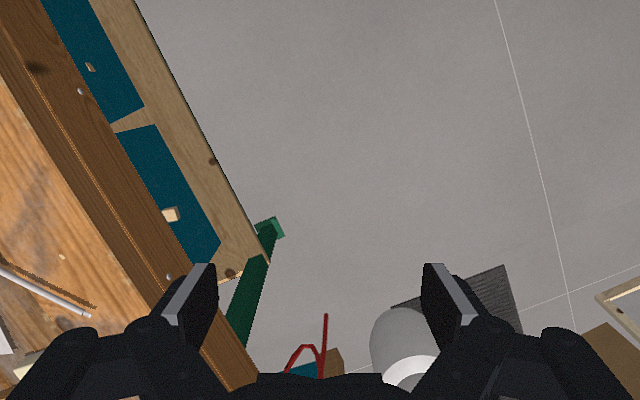

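Scene picture: mould lower half around (299,263) and upper half around (276,177). Hub-like parts are at (323,219) and (292,325). In the top picture these are at (261,186), (352,166), (308,208) and (213,179).

```bash
cat > h.py <<'E'
import numpy as np,cv2,pickle
from scipy.spatial.transform import Rotation as R
def K(s): return np.array([[s["fx"],0,s["cx"]],[0,s["fy"],s["cy"]],[0,0,1.]]),np.array([s["k1"],0,0,0.])
def p2w(s,uv,z):
    k,d=K(s); n=cv2.undistortPoints(np.array(uv,float).reshape(-1,1,2),k,d).reshape(-1,2)
    Rm=R.from_rotvec(s["rvec"]).as_matrix(); c=-Rm.T@s["tvec"]
    r=np.c_[n,np.ones(len(n))]@Rm; z=np.broadcast_to(z,len(n))
    return c+r*((z-c[2])/r[:,2])[:,None]
def w2p(s,P):
    k,d=K(s); return cv2.projectPoints(np.array(P,float).reshape(-1,1,3),s["rvec"],s["tvec"],k,d)[0].reshape(-1,2)
E
python3 - <<'E'
from h import *
d=pickle.load(open("s0.pkl","rb"))
for n,pts in (("scene",[(323,219),(292,325),(299,255),(276,165)]),("top",[(308,208),(213,179),(261,186),(352,166)])):
    print(n); W=p2w(d[n],pts,[.02,.02,.04,.05]); print(W.round(3),np.hypot(W[:,0],W[:,1]).round(3))
def crop(n,u0,v0,w,h,f,name):
    cv2.imwrite(name,cv2.resize(d[n]["image"][v0:v0+h,u0:u0+w,::-1],None,fx=f,fy=f,interpolation=cv2.INTER_CUBIC))
crop("scene",240,150,110,200,3,"pics/c1.png")
crop("top",190,135,190,95,4,"pics/c2.png")
E
```

```text
scene
[[ 0.467 -0.107  0.02 ]
 [ 0.551  0.177  0.02 ]
 [ 0.532  0.007  0.04 ]
 [ 0.59  -0.265  0.05 ]] [0.479 0.579 0.532 0.647]
top
[[ 0.468 -0.118  0.02 ]
 [ 0.551  0.165  0.02 ]
 [ 0.53   0.02   0.04 ]
 [ 0.59  -0.244  0.05 ]] [0.482 0.575 0.53  0.639]
```

View pics/c2.png

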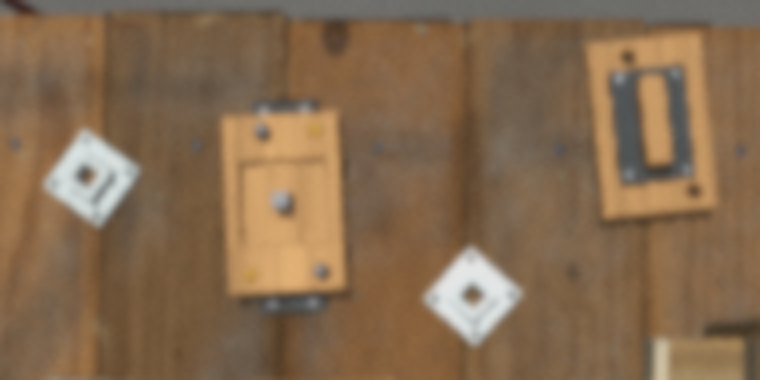

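View pics/c1.png

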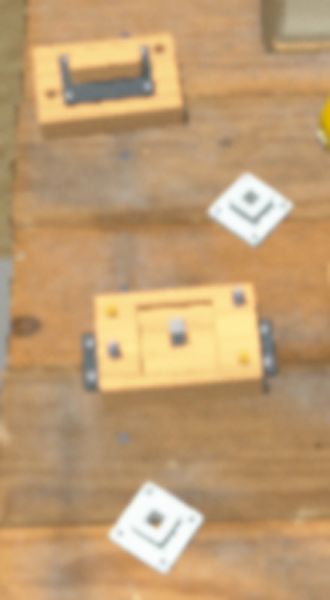

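The hub-like parts are at top pixel (213,179), 0.577 m from the base, and at (308,208), 0.48 m. The close crop shows both are square-bossed flanges. I'm taking the far one at (213,179), and next I'll look from closer.

```bash
cat >> h.py <<'E'
def cmd(st,pos,yaw=None,base=None):
    """yaw: world angle of jaw axis (tool y), tool down. Prints shift/25mm & rotvec/5deg"""
    Rt=R.from_quat(st["tool_rot"]) ; p=np.array(st["tcp_pos"])
    print("tcp",p.round(4),"x",Rt.as_matrix()[:,0].round(3),"y",Rt.as_matrix()[:,1].round(3))
    sh=Rt.inv().apply(np.array(pos)-p)/.025
    rv=np.zeros(3)
    if yaw is not None:
        y=np.array([np.cos(yaw),np.sin(yaw),0]); x=np.array([0,0,-1.])
        T=R.from_matrix(np.c_[x,y,np.cross(x,y)]); rv=(Rt.inv()*T).as_rotvec()/np.radians(5)
    print("row",sh.round(3),rv.round(3)); return sh,rv
def camtool(st,s):
    Rm=R.from_rotvec(s["rvec"]).as_matrix(); c=-Rm.T@s["tvec"]; Rt=R.from_quat(st["tool_rot"]).as_matrix()
    return Rt.T@(c-st["tcp_pos"]), Rt.T@Rm.T
E
python3 - <<'E'
from h import *
from station import manip
d=pickle.load(open("s0.pkl","rb")); st=manip.sense()
c,M=camtool(st,d["wrist"]); print(c.round(4)); print(M.round(3))
a=np.arctan2(*R.from_quat(st["tool_rot"]).as_matrix()[[1,0],1]); print("yaw",np.degrees(a))
# coarse fits, top image
T=d["top"]
f=lambda pts,z:p2w(T,np.array(pts)/4+np.array([190,135]),z)
H=f([(86,127),(143,177),(98,230),(42,183)],.008);print("hub",H.round(4),H.mean(0))
e=H-H.mean(0);print(np.degrees(np.arctan2(e[:,1],e[:,0])).round(1),np.linalg.norm(e,axis=1))
H2=f([(473,244),(525,294),(474,348),(422,296)],.008);print("hub2",H2.mean(0),np.hypot(*H2.mean(0)[:2]))
L=f([(262,131),(321,271)],.061);print("dow",L); v=L[0]-L[1]; print(np.degrees(np.arctan2(v[1],v[0])-np.arctan2(38,104)),np.linalg.norm(v),np.hypot(104,38))
U=f([(628,57),(695,190)],.030);print("holes",U); v=U[0]-U[1]; print(np.degrees(np.arctan2(v[1],v[0])-np.arctan2(38,104)),np.linalg.norm(v),U.mean(0))
for yaw in (90,80,60,45,30): print(yaw);cmd(st,[.49,.17,.2],np.radians(yaw))
E
```

```text
[-0.1768  0.0013 -0.0778]
[[ 0.001 -0.306  0.952]
 [ 1.     0.    -0.001]
 [ 0.     0.952  0.306]]
yaw 66.34794528558403
hub [[0.589  0.1737 0.008 ]
 [0.5517 0.1301 0.008 ]
 [0.5116 0.163  0.008 ]
 [0.5465 0.2058 0.008 ]] [0.54968716 0.16813567 0.008     ]
[   8.1  -86.9 -172.3   94.9] [0.03969715 0.03809017 0.03846428 0.03776367]
hub2 [ 0.46541209 -0.11861569  0.008     ] 0.48028959838974844
dow [[ 0.58050923  0.03411073  0.061     ]
 [ 0.48025668 -0.00982368  0.061     ]]
3.593300463415361 0.10945687220362199 110.72488428533127
holes [[ 0.64229018 -0.23119768  0.03      ]
 [ 0.54409569 -0.28113154  0.03      ]]
6.882720080891988 0.11016146495520508 [ 0.59319294 -0.25616461  0.03      ]
90
tcp [0.2504 0.572  0.197 ] x [-0.001 -0.001 -1.   ] y [ 0.401  0.916 -0.002]
row [ -0.108 -10.884  15.231] [-4.73  -0.007  0.018]
80
tcp [0.2504 0.572  0.197 ] x [-0.001 -0.001 -1.   ] y [ 0.401  0.916 -0.002]
row [ -0.108 -10.884  15.231] [-2.73  -0.006  0.018]
60
tcp [0.2504 0.572  0.197 ] x [-0.001 -0.001 -1.   ] y [ 0.401  0.916 -0.002]
row [ -0.108 -10.884  15.231] [ 1.27  -0.002  0.019]
45
tcp [0.2504 0.572  0.197 ] x [-0.001 -0.001 -1.   ] y [ 0.401  0.916 -0.002]
row [ -0.108 -10.884  15.231] [4.27  0.    0.019]
30
tcp [0.2504 0.572  0.197 ] x [-0.001 -0.001 -1.   ] y [ 0.401  0.916 -0.002]
row [ -0.108 -10.884  15.231] [7.27e+00 3.00e-03 1.90e-02]
```

```bash
python3 - <<'E'
from h import *
from station import manip
cmd(manip.sense(),[.51,.2,.21],np.radians(51))
E
```

```text
tcp [0.2504 0.572  0.197 ] x [-0.001 -0.001 -1.   ] y [ 0.401  0.916 -0.002]
row [-0.51  -9.464 15.482] [ 3.07e+00 -1.00e-03  1.90e-02]
```

>>> carry_out:
  commands:
    - [[-0.5,-9.5,15.5,3.1,0,0,85],[-0.5,-9.5,15.5,3.1,0,0,85],[-0.5,-9.5,15.5,3.1,0,0,85],[-0.5,-9.5,15.5,3.1,0,0,85],[-0.5,-9.5,15.5,3.1,0,0,85]]

```text
t: 0.65
tcp_pos: [0.3941, 0.3657, 0.2045]
tool_rot: [0.237, 0.666, -0.237, 0.666]
force: [1.7, 1.0, 0.6]
finger_gap: 0.989
```

```bash
python3 - <<'E'
from h import *
from station import manip
st=manip.sense();print(st["t"],st["qd"].round(2))
cmd(st,[.51,.2,.21],np.radians(51))
E
```

```text
0.65 [-0.95 -0.13  0.19  0.   -0.07 -0.93]
tcp [0.3941 0.3657 0.2045] x [-0. -0. -1.] y [ 0.631  0.776 -0.   ]
row [-0.221 -2.216  7.778] [-0.025 -0.001  0.003]
```

>>> carry_out:
  commands:
    - [[-0.2,-2.2,7.8,0,0,0,85],[-0.2,-2.2,7.8,0,0,0,85],[-0.2,-2.2,7.8,0,0,0,85],[-0.2,-2.2,7.8,0,0,0,85],[-0.2,-2.2,7.8,0,0,0,85]]

```text
t: 1.15
tcp_pos: [0.5142, 0.1968, 0.2097]
tool_rot: [0.239, 0.664, -0.239, 0.667]
force: [-0.9, 0.4, 0.8]
finger_gap: 0.995
```

```bash
python3 - <<'E'
from h import *
from station import manip
s=manip.snapshot("wrist");cv2.imwrite("pics/w1.png",s["image"][:,:,::-1])
st=manip.sense();s["st"]=st;pickle.dump(s,open("w1.pkl","wb"));print(st["tcp_pos"],st["qd"].round(3))
print(camtool(st,s)[0], w2p(s,[[.55,.168,.026],[.53,.012,.061]]))
E
```

```text
[0.51212944 0.19877548 0.20942912] [ 0.069 -0.013  0.035  0.027  0.016  0.019]
[-0.17698118  0.00131814 -0.07581786] [[318.26185525 204.71829425]
 [193.55907246 289.70776828]]
```

View pics/w1.png

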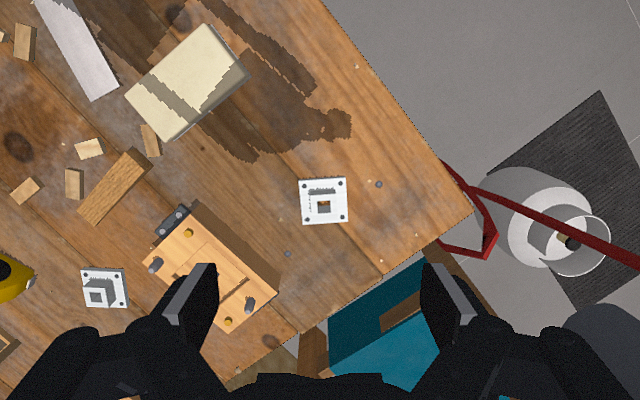

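The wrist picture shows the hub at (324,201), nearly square to the jaws. The lower half is at (210,265), partly behind a finger, and the second hub look-alike is at (103,288).

```bash
python3 - <<'E'
from h import *
s=pickle.load(open("w1.pkl","rb"))
cv2.imwrite("pics/w1c.png",cv2.resize(s["image"][165:240,280:370,::-1],None,fx=8,fy=8,interpolation=cv2.INTER_CUBIC))
E
```

```text
(no output)
```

View pics/w1c.png

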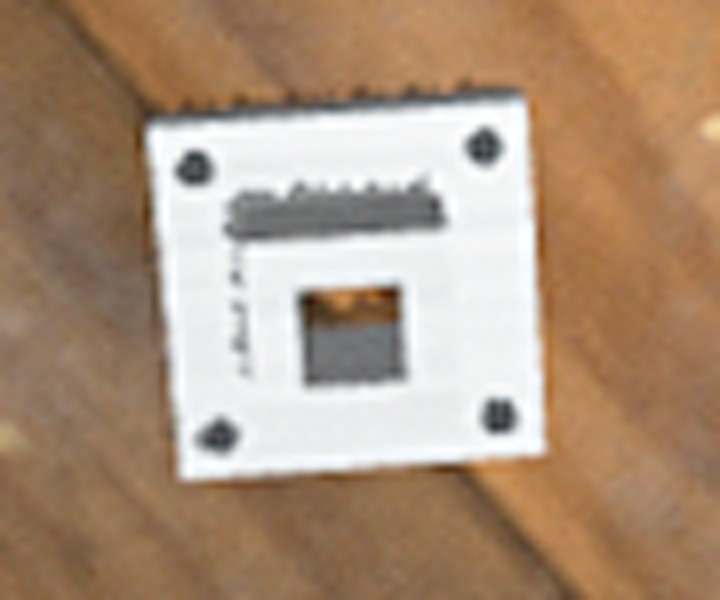

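```bash
cat >> h.py <<'E'
from scipy.optimize import least_squares
def crop2px(p,u0,v0,f): return (np.array(p,float)+.5)/f-.5+np.array([u0,v0])
def fit(obs,x0,z=0.,freez=False):
    """obs: list of (snap, px Nx2, model Nx3 local). x0=[x,y,yaw]; model z is added to z"""
    def res(x):
        c,s_=np.cos(x[2]),np.sin(x[2]); out=[]
        for s,px,m in obs:
            m=np.array(m,float); zz=x[3] if freez else z
            W=np.c_[x[0]+c*m[:,0]-s_*m[:,1],x[1]+s_*m[:,0]+c*m[:,1],m[:,2]+zz]
            out.append((w2p(s,W)-np.array(px)).ravel())
        return np.concatenate(out)
    r=least_squares(res,list(x0)+([z] if freez else []),x_scale=[.01,.01,.1]+([.01] if freez else []))
    print("fit",r.x.round(4),"yawdeg",np.degrees(r.x[2]).round(2),"rms px",np.sqrt(np.mean(r.fun**2)*2).round(2)); return r.x,r.fun.reshape(-1,2)
E
python3 - <<'E'
from h import *
s=pickle.load(open("w1.pkl","rb"))
px=crop2px([(148,124),(525,98),(546,456),(180,479),(297,289),(402,285),(408,380),(302,385)],280,165,8)
a=.026;b=.007
# image right ~ +tool y(51deg), image up ~ -tool z ; local x=right, local y=90ccw = up
m=[(-a,a,.008),(a,a,.008),(a,-a,.008),(-a,-a,.008),(-b,b,.026),(b,b,.026),(b,-b,.026),(-b,-b,.026)]
x,f=fit([(s,px,m)],[.55,.168,np.radians(51)]);print(f.round(2))
x,f=fit([(s,px,m)],[.55,.168,np.radians(51)],freez=True)
E
```

```text
fit [0.5551 0.1711 0.9512] yawdeg 54.5 rms px 0.4
[[ 0.23  0.39]
 [ 0.12  0.43]
 [-0.35 -0.5 ]
 [ 0.23 -0.41]
 [-0.1   0.04]
 [-0.19 -0.33]
 [-0.15  0.04]
 [ 0.21  0.27]]
fit [0.554  0.172  0.9512 0.0043] yawdeg 54.5 rms px 0.29
```

```bash
python3 - <<'E'
from h import *
from station import manip
cmd(manip.sense(),[.5545,.1715,.075],np.radians(54.5))
E
```

```text
tcp [0.5121 0.1988 0.2094] x [ 0.001 -0.    -1.   ] y [0.636 0.772 0.   ]
row [5.379 0.234 1.998] [-0.793  0.009 -0.003]
```

>>> carry_out:
  commands:
    - [[2,0.2,2,-0.8,0,0,85],[4,0.2,2,-0.8,0,0,85],[5.4,0.2,2,-0.8,0,0,85],[5.4,0.2,2,-0.8,0,0,85],[5.4,0.2,2,-0.8,0,0,85]]

```text
t: 1.7
tcp_pos: [0.5502, 0.175, 0.0739]
tool_rot: [0.213, 0.676, -0.214, 0.673]
force: [-0.2, 0.0, 0.9]
finger_gap: 0.996
```

```bash
python3 - <<'E'
from h import *
from station import manip
s=manip.snapshot("wrist");cv2.imwrite("pics/w2.png",s["image"][:,:,::-1])
st=manip.sense();s["st"]=st;pickle.dump(s,open("w2.pkl","wb"));cmd(st,[.5545,.1715,.012],np.radians(54.5))
cv2.imwrite("pics/w2c.png",cv2.resize(s["image"][220:400,220:420,::-1],None,fx=4,fy=4,interpolation=cv2.INTER_CUBIC)[:600])
E
```

```text
tcp [0.5521 0.1752 0.076 ] x [ 0.001  0.    -1.   ] y [0.575 0.818 0.001]
row [ 2.561 -0.068  0.161] [ 0.086  0.01  -0.013]
```

View pics/w2.png

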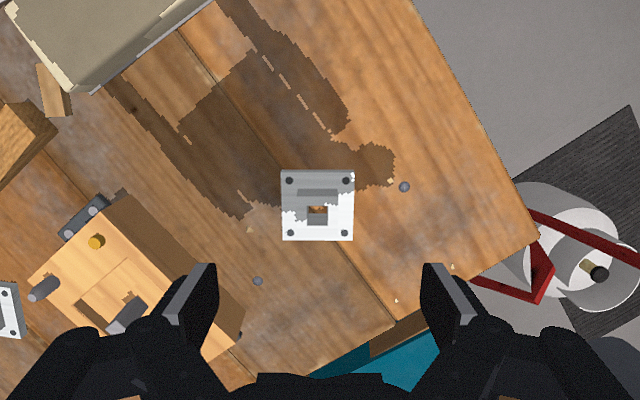

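```bash
python3 - <<'E'
from h import *
s=pickle.load(open("w2.pkl","rb"))
cv2.imwrite("pics/w2c.png",cv2.resize(s["image"][160:250,265:370,::-1],None,fx=6,fy=6,interpolation=cv2.INTER_CUBIC))
st=s["st"]; p=st["tcp_pos"]; print(w2p(s,[p,p-[0,0,.06],[.5551,.1711,.026]]),camtool(st,s)[0])
E
```

```text
[[318.97096623 239.35576287]
 [319.26183331 203.86090063]
 [316.84151603 215.27437694]] [-0.17508396  0.00081661 -0.07881014]
```

View pics/w2c.png

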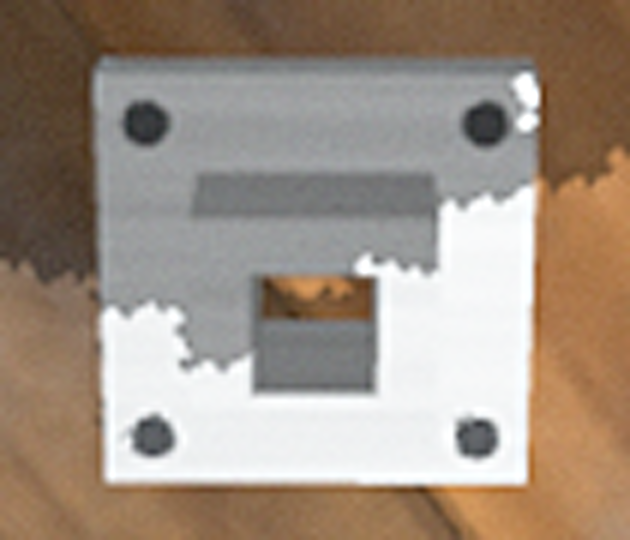

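```bash
python3 - <<'E'
from h import *
s=pickle.load(open("w2.pkl","rb"))
px=crop2px([(97,70),(538,70),(527,483),(107,483),(252,275),(377,276),(376,392),(252,392)],265,160,6)
a=.026;b=.007
m=[(-a,a,.008),(a,a,.008),(a,-a,.008),(-a,-a,.008),(-b,b,.026),(b,b,.026),(b,-b,.026),(-b,-b,.026)]
x,f=fit([(s,px,m)],[.55,.168,np.radians(54)]);print(f.round(2))
x2,f=fit([(s,px,m)],[.55,.168,np.radians(54)],freez=True)
cmd(s["st"],[x[0],x[1],.012],x[2])
E
```

```text
fit [0.5552 0.1712 0.9573] yawdeg 54.85 rms px 0.43
[[-0.41  0.38]
 [ 0.01  0.51]
 [-0.34 -0.49]
 [ 0.16 -0.66]
 [ 0.07  0.1 ]
 [ 0.11 -0.02]
 [ 0.1   0.05]
 [ 0.27  0.  ]]
fit [0.5548 0.1715 0.9573 0.0015] yawdeg 54.85 rms px 0.36
tcp [0.5521 0.1752 0.076 ] x [ 0.001  0.    -1.   ] y [0.575 0.818 0.001]
row [ 2.561 -0.061  0.191] [ 0.017  0.01  -0.013]
```

>>> carry_out:
  commands:
    - [[1,-0.06,0.2,0,0,0,85],[2,-0.06,0.2,0,0,0,85],[2.55,-0.06,0.2,0,0,0,85],[2.55,-0.06,0.2,0,0,0,85],[2.55,-0.06,0.2,0,0,0,60]]
  force: 40

```text
t: 2.25
tcp_pos: [0.5563, 0.1704, 0.0128]
tool_rot: [0.214, 0.673, -0.213, 0.675]
force: [0.7, 0.1, -1.2]
finger_gap: 0.852
```

>>> carry_out:
  commands:
    - [[0,0,0,0,0,0,20],[0,0,0,0,0,0,20],[0,0,0,0,0,0,20],[0,0,0,0,0,0,20],[0,0,0,0,0,0,20]]
  force: 40

```text
t: 2.75
tcp_pos: [0.5552, 0.1698, 0.0109]
tool_rot: [0.214, 0.674, -0.214, 0.674]
force: [0.4, 0.5, 0.3]
finger_gap: 0.237
```

```bash
python3 - <<'E'
from h import *
from station import manip
s=manip.snapshot("wrist");cv2.imwrite("pics/w3.png",s["image"][:,:,::-1])
s2=manip.snapshot("scene");cv2.imwrite("pics/s3.png",cv2.resize(s2["image"][230:400,200:400,::-1],None,fx=3,fy=3))
st=manip.sense();print(st["finger_gap"],st["force"])
E
```

```text
0.2336067738640646 [-0.29297478 -0.39302865 -0.43802893]
```

View pics/w3.png

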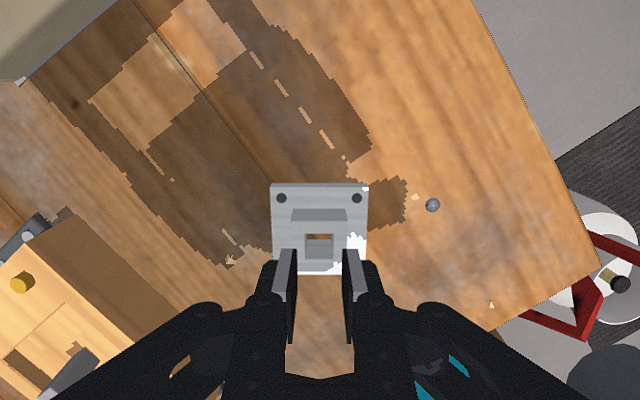

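View pics/s3.png

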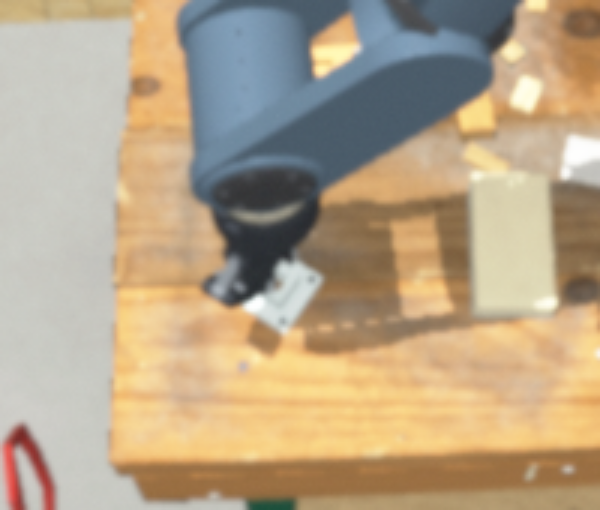

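```bash
python3 - <<'E'
from h import *
from station import manip
s=manip.snapshot("wrist");st=manip.sense()
cv2.imwrite("pics/w3c.png",cv2.resize(s["image"][170:350,240:400,::-1],None,fx=4,fy=4,interpolation=cv2.INTER_CUBIC)[:600])
c,s_=np.cos(.9573),np.sin(.9573)
H=lambda x,y,z:[.5552+c*x-s_*y,.1712+s_*x+c*y,z]
print(w2p(s,[H(-.014,0.014,.026),H(.014,.014,.026),H(.014,-.014,.026),H(-.014,-.014,.026)]).round(0))
print(w2p(s,[H(0,0,.026),H(-.026,-.026,.008)]).round(0))
Rt=R.from_quat(st["tool_rot"]); p=st["tcp_pos"];print(p)
for x in (0,-.005,-.01,-.02,-.03,-.04): print(x,w2p(s,[p+Rt.apply([x,y,z]) for y in (-.01,.01) for z in (-.011,.011)]).round(0).tolist())
E
```

```text
[[290. 220.]
 [347. 220.]
 [346. 271.]
 [292. 271.]]
[[319. 246.]
 [274. 274.]]
[0.55506379 0.16979901 0.01076607]
0 [[298.0, 216.0], [299.0, 253.0], [335.0, 216.0], [335.0, 254.0]]
-0.005 [[297.0, 220.0], [298.0, 258.0], [336.0, 220.0], [335.0, 258.0]]
-0.01 [[297.0, 223.0], [298.0, 262.0], [336.0, 223.0], [336.0, 262.0]]
-0.02 [[295.0, 231.0], [296.0, 272.0], [337.0, 231.0], [336.0, 272.0]]
-0.03 [[294.0, 240.0], [295.0, 282.0], [338.0, 240.0], [337.0, 282.0]]
-0.04 [[292.0, 250.0], [294.0, 294.0], [339.0, 250.0], [338.0, 294.0]]
```

View pics/w3c.png

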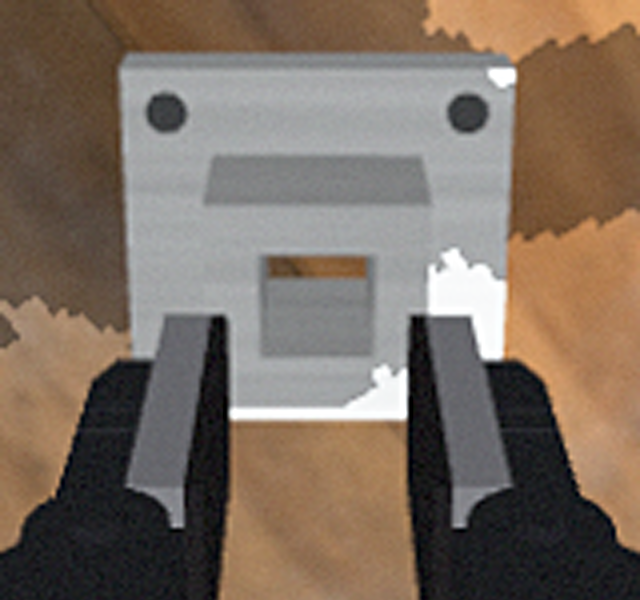

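The fingers look about 35 mm short of where I expected. They closed to 20 mm, so they are above the boss and hold nothing. I'll check this with the fixed cameras.

```bash
python3 - <<'E'
from h import *
from station import manip
st=manip.sense();Rt=R.from_quat(st["tool_rot"]); p=st["tcp_pos"]
for n,(u0,v0,w,h) in (("scene",(255,280,90,80)),("top",(180,150,80,70))):
    s=manip.snapshot(n); im=cv2.resize(s["image"][v0:v0+h,u0:u0+w,::-1],None,fx=7,fy=7,interpolation=cv2.INTER_CUBIC)
    for x,col in ((0,(0,0,255)),(-.035,(0,255,0))):
        for y in (-.01,.01):
            for z in (-.011,.011):
                q=(w2p(s,[p+Rt.apply([x,y,z])])[0]-[u0,v0]+.5)*7
                cv2.circle(im,tuple(int(a) for a in q),3,col,-1)
    cv2.imwrite(f"pics/{n}4.png",im)
E
```

```text
(no output)
```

View pics/scene4.png

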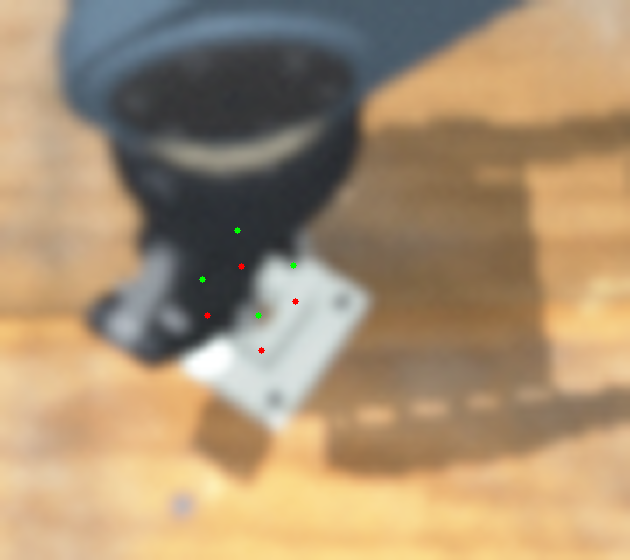

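View pics/top4.png

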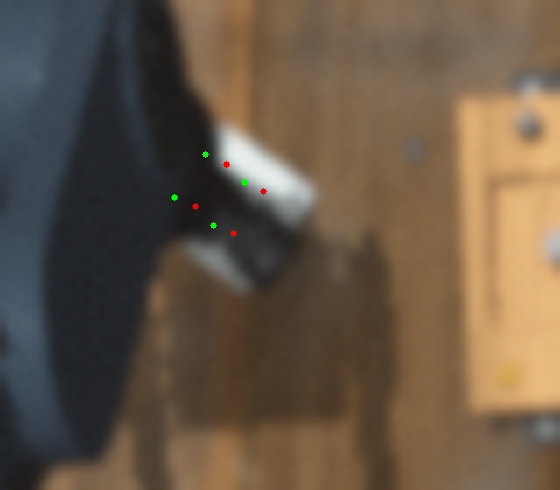

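>>> carry_out:
  commands:
    - [[0,0,0,0,0,0,60],[0,0,0,0,0,0,60],[0,0,0,0,0,0,60],[0.2,0,0,0,0,0,60],[0.4,0,0,0,0,0,60]]

```text
t: 3.5
tcp_pos: [0.5552, 0.1698, 0.0006]
tool_rot: [0.214, 0.674, -0.213, 0.674]
force: [0.7, 0.2, -0.1]
finger_gap: 0.704
```

>>> carry_out:
  commands:
    - [[0.1,0,0,0,0,0,60],[0.2,0,0,0,0,0,60],[0.3,0,0,0,0,0,60],[0.4,0,0,0,0,0,60],[0.4,0,0,0,0,0,60]]

```text
t: 4.0
tcp_pos: [0.5548, 0.1698, -0.0096]
tool_rot: [0.213, 0.674, -0.214, 0.674]
force: [-0.4, -0.0, -0.7]
finger_gap: 0.704
```

```bash
python3 - <<'E'
from h import *
from station import manip
s=manip.snapshot("wrist");st=manip.sense();print(st["force"],st["tcp_pos"])
cv2.imwrite("pics/w5.png",cv2.resize(s["image"][150:350,200:440,::-1],None,fx=3,fy=3,interpolation=cv2.INTER_CUBIC))
E
```

```text
[-0.22685243  0.93324077 -0.31461773] [ 0.55503514  0.169807   -0.00935134]
```

View pics/w5.png

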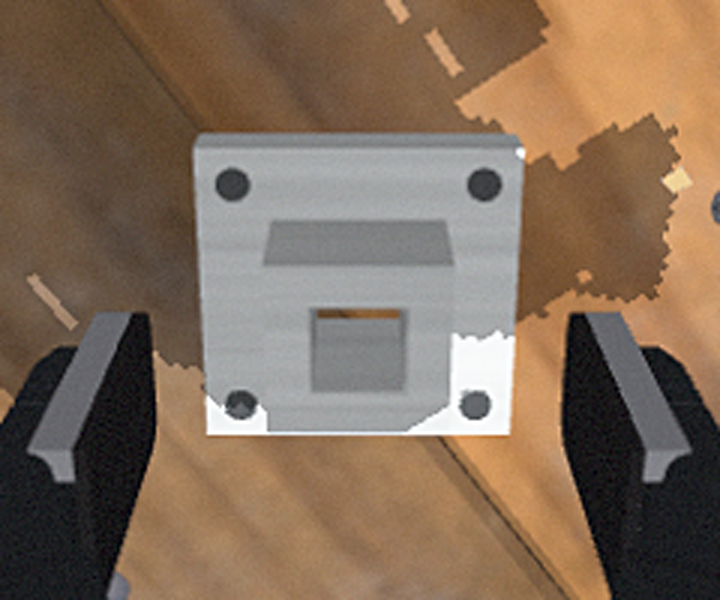

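Reported TCP z is −9 mm with no contact. Finger size and row in the picture put the real tips about 35 mm behind the reported TCP, so I'm working with that offset.

>>> carry_out:
  commands:
    - [[0.2,0,0,0,0,0,60],[0.4,0,-0.1,0,0,0,60],[0.5,0,-0.1,0,0,0,60],[0.5,0,-0.1,0,0,0,40],[0.5,0,-0.1,0,0,0,20]]
  force: 40

```text
t: 4.55
tcp_pos: [0.553, 0.1713, -0.0218]
tool_rot: [0.213, 0.674, -0.214, 0.674]
force: [-0.7, -0.3, 0.4]
finger_gap: 0.372
```

>>> carry_out:
  commands:
    - [[0,0,0,0,0,0,15],[0,0,0,0,0,0,15],[0,0,0,0,0,0,15],[0,0,0,0,0,0,15],[0,0,0,0,0,0,15]]
  force: 50

```text
t: 5.05
tcp_pos: [0.5533, 0.1713, -0.0215]
tool_rot: [0.214, 0.674, -0.213, 0.674]
force: [0.9, -0.2, 2.1]
finger_gap: 0.312
```

```bash
python3 - <<'E'
from h import *
from station import manip
s=manip.snapshot("wrist");st=manip.sense();print(st["force"],st["tcp_pos"],st["finger_gap"]*85.4)
cv2.imwrite("pics/w6.png",cv2.resize(s["image"][150:350,200:440,::-1],None,fx=3,fy=3,interpolation=cv2.INTER_CUBIC))
E
```

```text
[-0.09873163 -0.47511831  2.05299096] [ 0.55333835  0.17128292 -0.02146277] 26.61470825168552
```

View pics/w6.png

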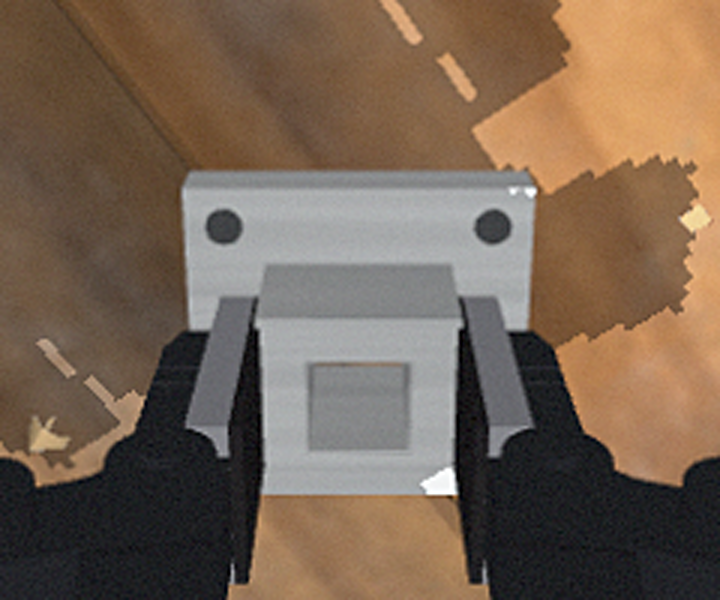

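The hub's boss is between the pads and the fingers stopped on it at 26.6 mm. Now I'll lift it and carry it to a view point beyond the lower half.

```bash
python3 - <<'E'
from h import *
from station import manip
cmd(manip.sense(),[.595,.022,.085],np.radians(93.6))
E
```

```text
tcp [ 0.5533  0.1713 -0.0215] x [ 0.001  0.    -1.   ] y [0.576 0.818 0.   ]
row [-4.258 -3.921  4.802] [-7.75e+00  6.00e-03 -2.00e-03]
```

>>> carry_out:
  commands:
    - [[-1.0,0,0,0,0,0,15],[-2.5,0,0,0,0,0,15],[-4.3,0,0,0,0,0,15],[-4.3,0,0,0,0,0,15],[-4.3,0,0,0,0,0,15]]

```text
t: 5.6
tcp_pos: [0.5534, 0.1713, 0.0867]
tool_rot: [0.214, 0.673, -0.213, 0.675]
force: [-0.2, 0.3, -1.8]
finger_gap: 0.313
```

>>> carry_out:
  commands:
    - [[0,-1,1.2,-1.7,0,0,15],[0,-2,2.4,-3.4,0,0,15],[0,-3,3.6,-5.1,0,0,15],[0,-3.9,4.8,-6.8,0,0,15],[0,-3.9,4.8,-7.75,0,0,15]]

```text
t: 6.1
tcp_pos: [0.596, 0.0177, 0.0837]
tool_rot: [-0.022, 0.707, 0.022, 0.706]
force: [-0.8, 0.2, -0.5]
finger_gap: 0.312
```

```bash
python3 - <<'E'
from h import *
from station import manip
s=manip.snapshot("wrist");st=manip.sense();s["st"]=st;print(st["force"],st["tcp_pos"],st["finger_gap"]*85.4,st["qd"].round(3))
pickle.dump(s,open("w7.pkl","wb"))
cv2.imwrite("pics/w7.png",s["image"][:,:,::-1])
E
```

```text
[-0.3899178   0.82419258 -1.44723909] [0.5944113  0.01983805 0.0834868 ] 26.95107394335624 [ 0.044 -0.009  0.033  0.017  0.016  0.183]
```

View pics/w7.png

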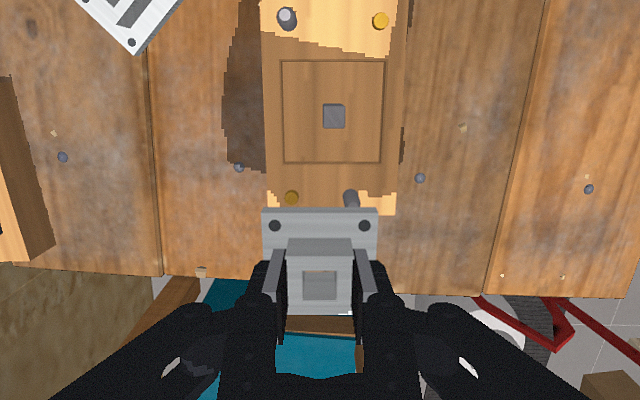

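The wrist picture shows the lower half's pocket and post at (333,116), dowel a at (287,17) and dowel b at (351,198). The hub is in the fingers at (320,285).

```bash
python3 - <<'E'
from h import *
from station import manip
s=manip.snapshot("wrist");st=manip.sense();s["st"]=st;print(st["force"],st["tcp_pos"],st["qd"].round(3))
pickle.dump(s,open("w7.pkl","wb"))
cv2.imwrite("pics/w7a.png",cv2.resize(s["image"][0:215,250:410,::-1],None,fx=5,fy=5,interpolation=cv2.INTER_CUBIC)[0:540])
cv2.imwrite("pics/w7b.png",cv2.resize(s["image"][200:320,250:390,::-1],None,fx=5,fy=5,interpolation=cv2.INTER_CUBIC))
cv2.imwrite("pics/w7d.png",cv2.resize(s["image"][80:215,250:410,::-1],None,fx=4,fy=4,interpolation=cv2.INTER_CUBIC))
E
```

```text
[ 0.5519312   0.39625535 -0.84206381] [0.59353186 0.02130026 0.08350387] [ 0.036 -0.011  0.016  0.003  0.006  0.064]
```

View pics/w7a.png

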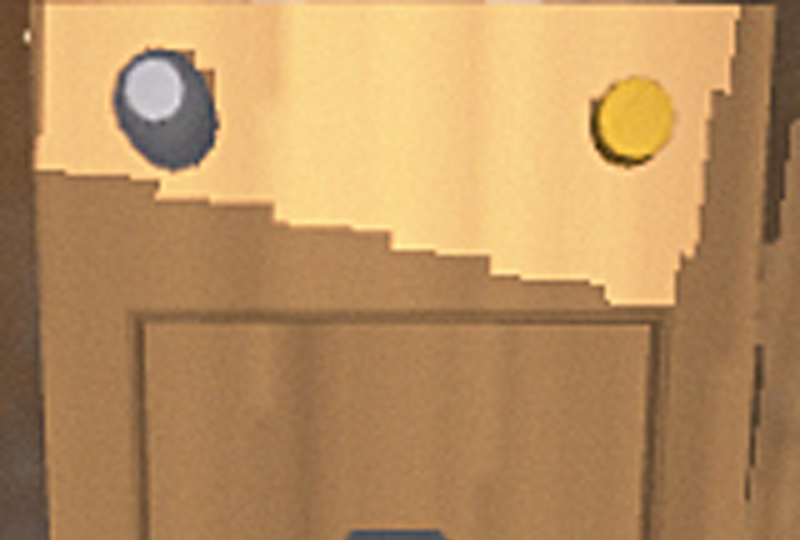

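View pics/w7b.png

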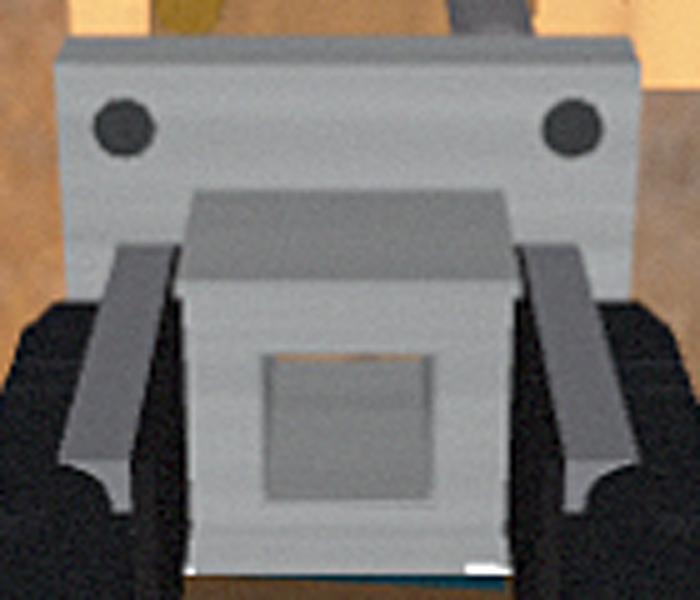

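View pics/w7d.png

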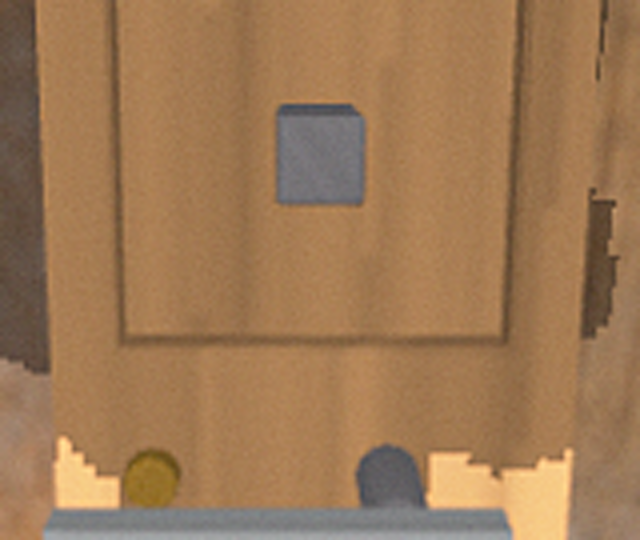

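```bash
cat > lf.py <<'E'
from h import *
s=pickle.load(open("w7.pkl","rb"));st=s["st"]
pa=crop2px([(153,90),(636,117),(135,315),(665,315)],250,0,5)
pd=crop2px([(121,343),(508,343),(152,475)],250,80,4)
m=[(-.052,-.026,.061),(-.052,.026,.046),(-.031,-.031,.04),(-.031,.031,.04),(.031,-.031,.04),(.031,.031,.04),(.052,-.026,.046)]
L,f=fit([(s,np.r_[pa,pd],m)],[.53,.02,.06]);print(f.round(2).tolist())
fit([(s,np.r_[pa,pd],m)],[.53,.02,.06],freez=True)
print("post px",w2p(s,[[L[0],L[1],.060]]), crop2px([(320,158)],250,80,4))
ph=crop2px([(57,64),(638,64),(180,284),(518,284),(263,353),(435,353),(432,500),(266,500)],250,200,5)
a,b,c=.026,.014,.007
mh=[(-a,a,.008),(a,a,.008),(-b,b,.026),(b,b,.026),(-c,c,.026),(c,c,.026),(c,-c,.026),(-c,-c,.026)]
H,f=fit([(s,ph,mh)],[.594,.022,np.radians(93.6)],z=.1,freez=True);print(f.round(2).tolist())
print("tcp",st["tcp_pos"],"hub-tcp",H[[0,1,3]]-st["tcp_pos"], "dyaw",np.degrees(H[2]-L[2])-90)
E
python3 lf.py
```

```text
fit [0.5349 0.0229 0.0616] yawdeg 3.53 rms px 0.79
[[0.35, -0.7], [-0.01, -0.63], [0.04, -0.37], [-0.46, 0.06], [-0.29, 0.16], [0.5, 0.44], [-0.19, 1.54]]
fit [ 0.5349  0.0229  0.0616 -0.0013] yawdeg 3.53 rms px 0.59
post px [[329.86278001 118.75878022]] [[329.625 119.125]]
fit [0.5979 0.021  1.6364 0.1038] yawdeg 93.76 rms px 0.65
[[0.12, 0.51], [0.22, 0.36], [-0.5, -0.88], [0.35, -0.97], [0.28, 0.51], [-0.4, 0.47], [-0.27, 0.03], [0.23, 0.07]]
tcp [0.59353186 0.02130026 0.08350387] hub-tcp [ 0.0043414  -0.00025205  0.02029442] dyaw 0.23018826360795686
```

```bash
cat >> lf.py <<'E'
from station import manip
st=manip.sense()
yaw=np.arctan2(*R.from_quat(st["tool_rot"]).as_matrix()[[1,0],1]); print("yaw now",np.degrees(yaw),np.degrees(np.arctan2(*R.from_quat(s["st"]["tool_rot"]).as_matrix()[[1,0],1])))
cmd(st,[L[0]-.0043,L[1]+.0003,.0835])
E
python3 lf.py | tail -4
```

```text
tcp [0.59353186 0.02130026 0.08350387] hub-tcp [ 0.0043414  -0.00025205  0.02029442] dyaw 0.23018826360795686
yaw now 93.4350123507187 93.4350123507187
tcp [0.5935 0.0213 0.0835] x [-0.005  0.001 -1.   ] y [-0.06   0.998  0.001]
row [ 0.012  0.226 -2.51 ] [0. 0. 0.]
```

>>> carry_out:
  commands:
    - [[0,0.2,-1.3,0,0,0,15],[0,0.2,-2.5,0,0,0,15],[0,0.2,-2.5,0,0,0,15],[0,0.2,-2.5,0,0,0,15],[0,0.2,-2.5,0,0,0,15]]

```text
t: 6.7
tcp_pos: [0.5332, 0.024, 0.0855]
tool_rot: [-0.022, 0.706, 0.022, 0.707]
force: [0.2, 0.0, -0.7]
finger_gap: 0.313
```

```bash
python3 lf.py | tail -3; python3 - <<'E'
from h import *
from station import manip
s=manip.snapshot("wrist");st=manip.sense();s["st"]=st;print(st["force"],st["tcp_pos"],st["qd"].round(3))
pickle.dump(s,open("w8.pkl","wb"))
cv2.imwrite("pics/w8.png",s["image"][:,:,::-1])
cv2.imwrite("pics/w8b.png",cv2.resize(s["image"][200:320,250:390,::-1],None,fx=5,fy=5,interpolation=cv2.INTER_CUBIC))
E
```

```text
yaw now 93.5976403200323 93.4350123507187
tcp [0.5332 0.024  0.0855] x [ 0.001 -0.    -1.   ] y [-0.063  0.998 -0.   ]
row [ 0.081 -0.024 -0.108] [0. 0. 0.]
[ 0.34581893  0.6648491  -0.88011186] [0.53348955 0.02381548 0.08563559] [-0.003 -0.001 -0.006 -0.001  0.003 -0.003]
```

View pics/w8.png

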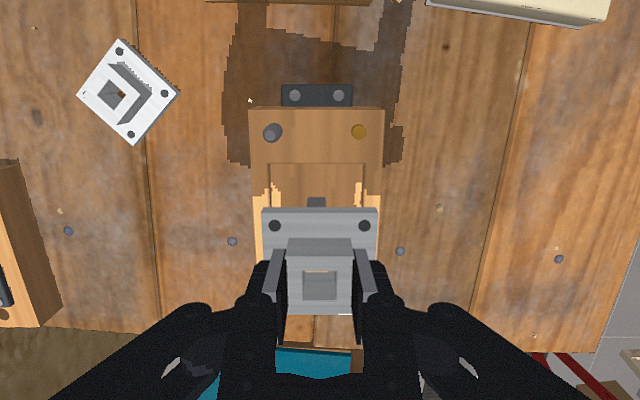

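View pics/w8b.png

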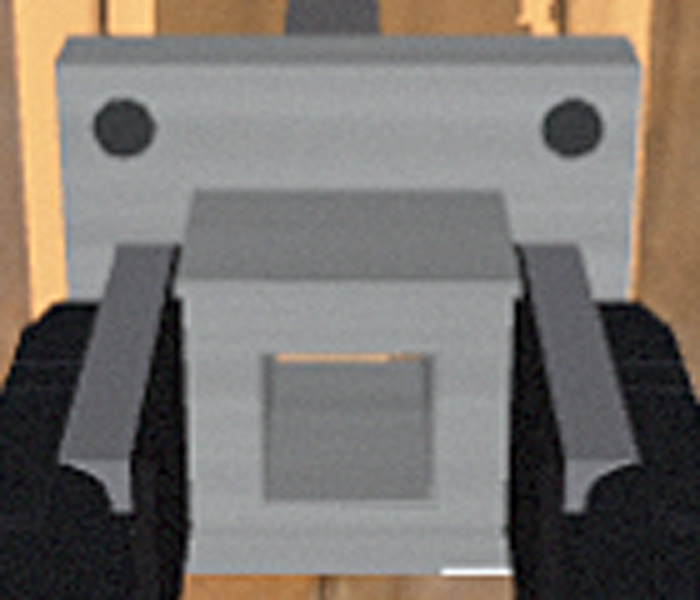

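```bash
python3 - <<'E'
from h import *
s=pickle.load(open("w8.pkl","rb"))
cv2.imwrite("pics/w8a.png",cv2.resize(s["image"][95:215,240:400,::-1],None,fx=5,fy=5,interpolation=cv2.INTER_CUBIC))
E
```

```text
(no output)
```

View pics/w8a.png

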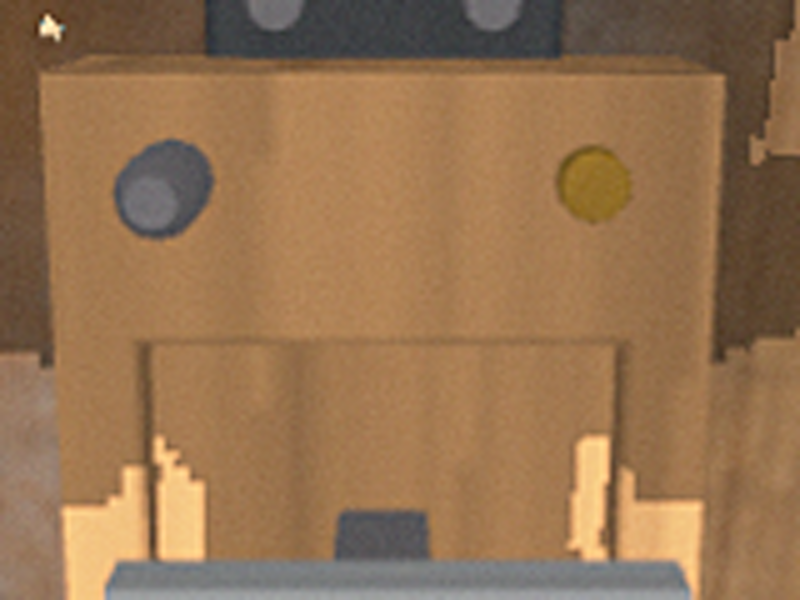

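```bash
cat > lf2.py <<'E'
from h import *
s=pickle.load(open("w8.pkl","rb"));st=s["st"]
pa=crop2px([(150,204),(594,184),(137,342),(623,342),(41,73),(724,73)],240,95,5)
m=[(-.052,-.026,.061),(-.052,.026,.046),(-.031,-.031,.04),(-.031,.031,.04),(-.065,-.042,.04),(-.065,.042,.04)]
L,f=fit([(s,pa,m)],[.53,.02,.06]);print(f.round(2).tolist())
L2,f=fit([(s,pa,m)],[.53,.02,.06],freez=True)
ph=crop2px([(57,64),(638,64),(180,284),(518,284),(263,353),(435,353),(432,500),(266,500)],250,200,5)
a,b,c=.026,.014,.007
mh=[(-a,a,.008),(a,a,.008),(-b,b,.026),(b,b,.026),(-c,c,.026),(c,c,.026),(c,-c,.026),(-c,-c,.026)]
H,f=fit([(s,ph,mh)],[.534,.022,np.radians(93.6)],z=.1,freez=True)
print("tcp",st["tcp_pos"],"hub-tcp",H[[0,1,3]]-st["tcp_pos"],"dyaw",np.degrees(H[2]-L[2])-90)
Rt=R.from_quat(st["tool_rot"])
print("hub->low, tool units",Rt.inv().apply([L[0]-H[0],L[1]-H[1],0])/.025)
E
python3 lf2.py
```

```text
fit [0.5352 0.0228 0.0624] yawdeg 3.58 rms px 0.44
[[-0.09, -0.52], [0.2, 0.13], [0.44, 0.37], [0.14, 0.4], [-0.54, -0.13], [-0.11, -0.13]]
fit [ 0.5352  0.0228  0.0624 -0.0006] yawdeg 3.58 rms px 0.41
fit [0.5365 0.0252 1.6352 0.1058] yawdeg 93.69 rms px 0.63
tcp [0.53348955 0.02381548 0.08563559] hub-tcp [0.00302305 0.00134123 0.02013664] dyaw 0.11256569062663857
hub->low, tool units [-4.75900481e-05 -8.92515396e-02 -5.96559817e-02]
```

>>> carry_out:
  commands:
    - [[0,-0.09,-0.06,0,0,0,15],[0.6,-0.09,-0.06,0,0,0,15],[1.1,-0.09,-0.06,0,0,0,15],[1.5,-0.09,-0.06,0,0,0,15],[1.5,-0.09,-0.06,0,0,0,15]]

```text
t: 7.25
tcp_pos: [0.5298, 0.0213, 0.0467]
tool_rot: [-0.022, 0.708, 0.022, 0.706]
force: [-0.6, -0.1, -2.2]
finger_gap: 0.314
```

```bash
python3 - <<'E'
from h import *
from station import manip
s=manip.snapshot("wrist");st=manip.sense();s["st"]=st;print(st["force"],st["tcp_pos"],st["qd"].round(3))
pickle.dump(s,open("w9.pkl","wb"))
cv2.imwrite("pics/w9a.png",cv2.resize(s["image"][95:215,240:400,::-1],None,fx=5,fy=5,interpolation=cv2.INTER_CUBIC))
cv2.imwrite("pics/w9b.png",cv2.resize(s["image"][200:320,250:390,::-1],None,fx=5,fy=5,interpolation=cv2.INTER_CUBIC))
E
```

```text
[-0.11130928 -0.61723213 -0.79167802] [0.53039154 0.02124915 0.04740878] [ 0.001 -0.02  -0.013  0.001  0.002  0.   ]
```

View pics/w9a.png

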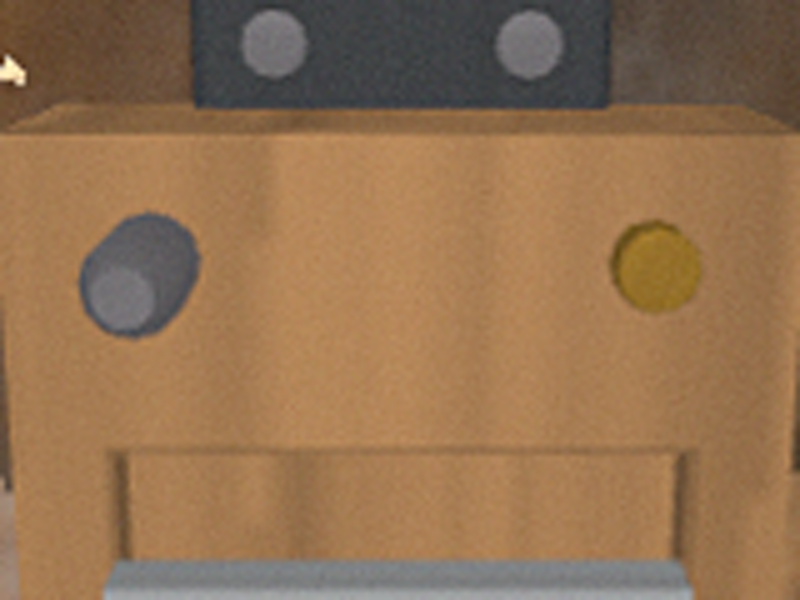

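View pics/w9b.png

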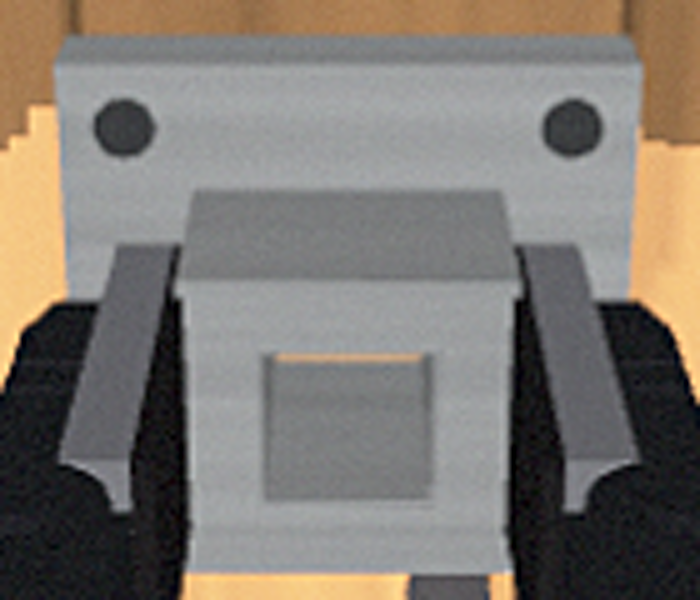

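```bash
sed -e 's/w8.pkl/w9.pkl/' -e 's/^pa=.*/pa=crop2px([(123,299),(656,267),(105,449),(695,449),(3,134),(798,134)],240,95,5)/' lf2.py > lf3.py; python3 lf3.py
```

```text
fit [0.5351 0.0229 0.0642] yawdeg 3.68 rms px 1.8
[[-0.42, -0.67], [0.38, 0.14], [1.56, 0.83], [-1.34, 0.64], [-2.62, -0.13], [2.49, -0.4]]
fit [ 0.5355  0.0229  0.0643 -0.0023] yawdeg 3.69 rms px 1.57
fit [0.5333 0.0225 1.6346 0.067 ] yawdeg 93.65 rms px 0.65
tcp [0.53039154 0.02124915 0.04740878] hub-tcp [0.00289456 0.00124243 0.0195798 ] dyaw -0.022271377225223432
hub->low, tool units [-0.00014944  0.01147204  0.07435931]
```

>>> carry_out:
  commands:
    - [[0.1,0.01,0.07,0,0,0,15],[0.3,0.01,0.07,0,0,0,15],[0.5,0.01,0.07,0,0,0,15],[0.7,0.01,0.07,0,0,0,15],[0.8,0.01,0.07,0,0,0,15]]

```text
t: 7.8
tcp_pos: [0.5324, 0.0216, 0.0278]
tool_rot: [-0.022, 0.707, 0.022, 0.706]
force: [0.1, -0.1, -1.1]
finger_gap: 0.315
```

```bash
python3 - <<'E'
from h import *
from station import manip
s=manip.snapshot("wrist");st=manip.sense();s["st"]=st;print(st["force"],st["ft_torque"],st["tcp_pos"],st["qd"].round(3))
cv2.imwrite("pics/w10.png",s["image"][:,:,::-1])
E
```

```text
[ 0.24711182 -0.14761773 -1.3220298 ] [-0.04726411 -0.0132417  -0.02487345] [0.53221437 0.02162796 0.0275458 ] [ 0.001 -0.009 -0.002 -0.     0.013  0.   ]
```

View pics/w10.png

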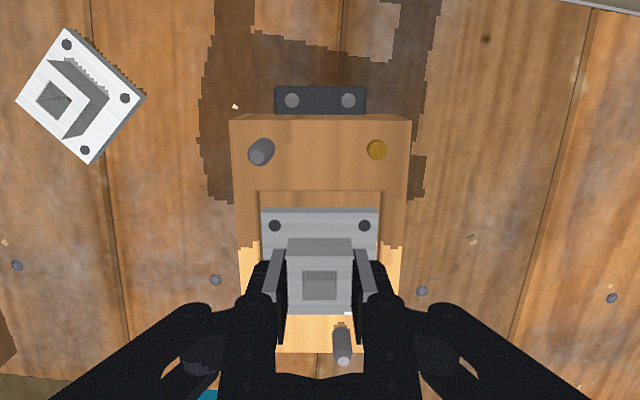

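The hub is over the post with its bottom near z=48 mm and no side force, so I'll keep going down.

>>> carry_out:
  commands:
    - [[0.2,0,0,0,0,0,15],[0.4,0,0,0,0,0,15],[0.6,0,0,0,0,0,15],[0.7,0,0,0,0,0,15],[0.72,0,0,0,0,0,15]]

```text
t: 8.35
tcp_pos: [0.5324, 0.0216, 0.0098]
tool_rot: [-0.022, 0.707, 0.022, 0.706]
force: [-0.5, -0.5, -1.3]
finger_gap: 0.312
```

```bash
python3 - <<'E'
from h import *
from station import manip
s=manip.snapshot("wrist");st=manip.sense();s["st"]=st;print(st["force"],st["ft_torque"],st["tcp_pos"],st["qd"].round(3))
cv2.imwrite("pics/w11.png",cv2.resize(s["image"][95:345,200:440,::-1],None,fx=2.4,fy=2.4,interpolation=cv2.INTER_CUBIC))
E
```

```text
[-1.0017954   0.32533483 -1.10930227] [ 0.03931612 -0.00197737  0.02514762] [0.53256609 0.02154986 0.00999966] [ 0.001 -0.007 -0.002 -0.     0.003  0.   ]
```

View pics/w11.png

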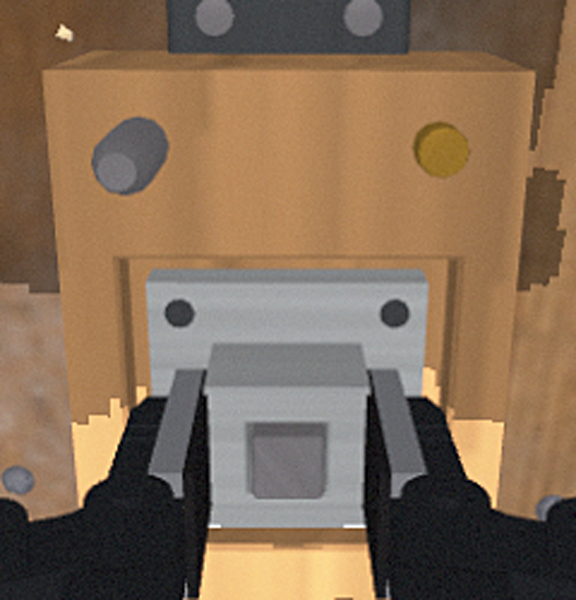

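>>> carry_out:
  commands:
    - [[0.03,0,0,0,0,0,15],[0.05,0,0,0,0,0,15],[0.05,0,0,0,0,0,15],[0.05,0,0,0,0,0,33],[0.05,0,0,0,0,0,34]]

```text
t: 8.9
tcp_pos: [0.533, 0.0215, 0.0093]
tool_rot: [-0.022, 0.707, 0.022, 0.707]
force: [-0.8, 0.3, 0.4]
finger_gap: 0.397
```

>>> carry_out:
  commands:
    - [[0,0,0,0,0,0,36],[-0.2,0,0,0,0,0,38],[-0.6,0,0,0,0,0,45],[-1.4,0,0,0,0,0,45],[-2.8,0,0,0,0,0,45]]

```text
t: 9.4
tcp_pos: [0.5312, 0.0218, 0.0789]
tool_rot: [-0.022, 0.708, 0.022, 0.705]
force: [0.7, -1.8, 0.8]
finger_gap: 0.526
```

```bash
python3 - <<'E'
from h import *
from station import manip
s=manip.snapshot("wrist");st=manip.sense();s["st"]=st;print(st["t"],st["force"],st["tcp_pos"],st["finger_gap"])
pickle.dump(s,open("w12.pkl","wb"))
cv2.imwrite("pics/w12.png",s["image"][:,:,::-1])
E
```

```text
9.45 [ 0.53919427 -1.222728    2.4006524 ] [0.5355839  0.02127485 0.08492509] 0.5256358430923411
```

View pics/w12.png

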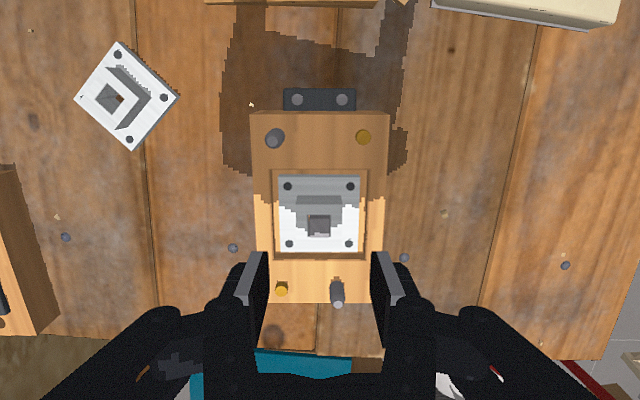

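```bash
python3 - <<'E'
from h import *
s=pickle.load(open("w12.pkl","rb"))
cv2.imwrite("pics/w12c.png",cv2.resize(s["image"][160:265,255:385,::-1],None,fx=5.5,fy=5.5,interpolation=cv2.INTER_CUBIC))
E
```

```text
(no output)
```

View pics/w12c.png

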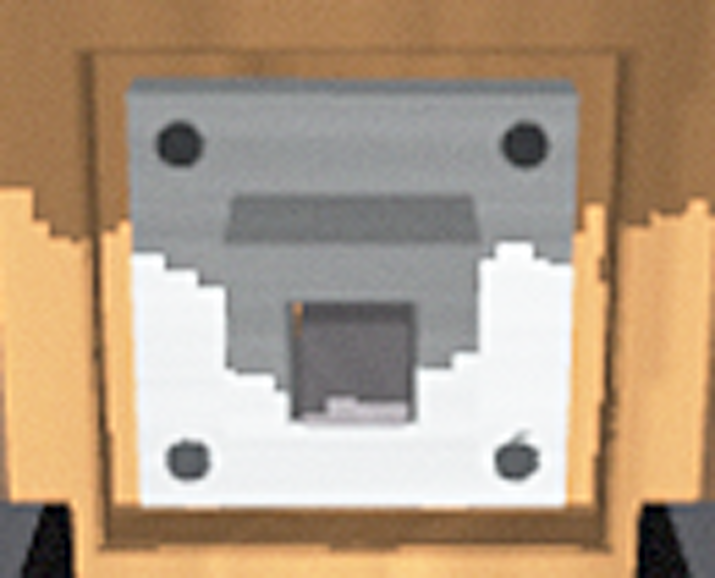

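```bash
python3 - <<'E'
from h import *
s=pickle.load(open("w12.pkl","rb"))
ph=crop2px([(127,92),(579,92),(565,507),(140,507),(290,303),(415,303),(415,422),(292,422)],255,160,5.5)
pl=crop2px([(84,52),(627,52),(611,547),(102,547)],255,160,5.5)
a,c,p=.026,.007,.031
mh=[(-a,a,.008),(a,a,.008),(a,-a,.008),(-a,-a,.008),(-c,c,.026),(c,c,.026),(c,-c,.026),(-c,-c,.026)]
x,f=fit([(s,ph,mh)],[.534,.022,np.radians(93.6)],z=.03,freez=True)
fit([(s,ph,mh)],[.534,.022,np.radians(93.6)],z=.03)
fit([(s,pl,[(-p,p,.04),(p,p,.04),(p,-p,.04),(-p,-p,.04)])],[.534,.022,np.radians(93.6)])
E
```

```text
fit [0.5349 0.0226 1.6329 0.0316] yawdeg 93.56 rms px 0.34
fit [0.5355 0.0227 1.6329] yawdeg 93.56 rms px 0.45
fit [0.5351 0.023  1.6344] yawdeg 93.64 rms px 0.51
```

The hub is seated: the fit gives its centre within about 0.5 mm of the pocket's, and height close to 30 mm. The look-alike is still at (125,95). Now the upper half.

```bash
python3 - <<'E'
from h import *
from station import manip
cmd(manip.sense(),[.56,-.246,.12],np.radians(97))
E
```

```text
tcp [0.5356 0.0213 0.0849] x [ 0.008 -0.001 -1.   ] y [-0.063  0.998 -0.002]
row [ -1.382 -10.734   0.311] [-0.677  0.085  0.022]
```

>>> carry_out:
  commands:
    - [[-1.2,-2,0.3,-0.6,0,0,60],[-1.4,-4,0.3,-0.7,0,0,85],[-1.4,-6,0.3,-0.7,0,0,85],[-1.4,-8,0.3,-0.7,0,0,85],[-1.4,-9.8,0.3,-0.7,0,0,85]]

```text
t: 9.95
tcp_pos: [0.5556, -0.2214, 0.1154]
tool_rot: [-0.044, 0.705, 0.043, 0.706]
force: [1.3, 0.3, -0.2]
finger_gap: 0.995
```

>>> carry_out:
  commands:
    - [[0,-1,0,0,0,0,85],[0,-1,0,0,0,0,85],[0,-1,0,0,0,0,85],[0,-1,0,0,0,0,85],[0,-1,0,0,0,0,85]]

```text
t: 10.45
tcp_pos: [0.5582, -0.2423, 0.1142]
tool_rot: [-0.044, 0.706, 0.045, 0.705]
force: [0.4, 1.0, -0.0]
finger_gap: 0.996
```

```bash
python3 - <<'E'
from h import *
from station import manip
s=manip.snapshot("wrist");st=manip.sense();s["st"]=st;print(st["t"],st["force"],st["tcp_pos"],st["qd"].round(3))
pickle.dump(s,open("w13.pkl","wb"))
cv2.imwrite("pics/w13.png",s["image"][:,:,::-1])
E
```

```text
10.5 [ 0.37842055 -0.21550786  0.41450793] [ 0.55836743 -0.24242855  0.11423244] [-0.002  0.004 -0.007 -0.002  0.002  0.   ]
```

View pics/w13.png

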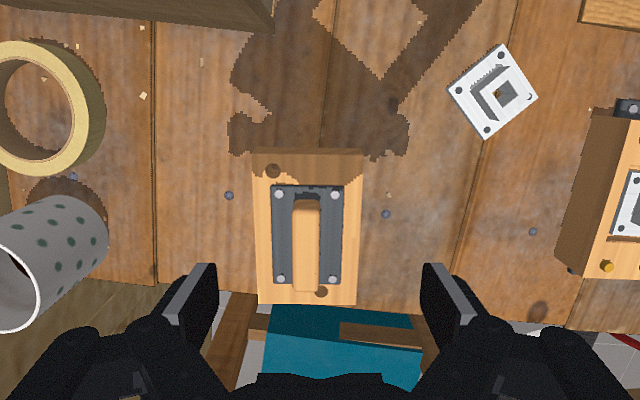

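```bash
python3 - <<'E'
from h import *
s=pickle.load(open("w13.pkl","rb"))
cv2.imwrite("pics/w13c.png",cv2.resize(s["image"][140:315,240:375,::-1],None,fx=4,fy=4,interpolation=cv2.INTER_CUBIC)[:700])
print("mug base/rim", p2w(s,[(105,235),(60,195)],[0.05,.09]))
E
```

```text
mug base/rim [[ 0.60769863 -0.39849704  0.05      ]
 [ 0.56356931 -0.40124027  0.09      ]]
```

View pics/w13c.png

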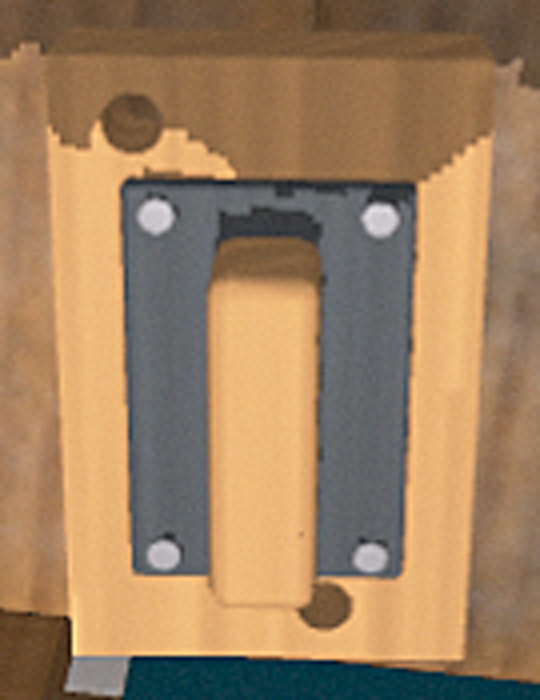

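```bash
python3 - <<'E'
from h import *
s=pickle.load(open("w13.pkl","rb"))
p=crop2px([(47,56),(495,64),(466,660),(72,655),(132,122),(326,605),(122,183),(417,183),(403,577),(133,577)],240,140,4)
m=[(-.065,-.042,.03),(-.065,.042,.03),(.065,.042,.03),(.065,-.042,.03),(-.052,-.026,.03),(.052,.012,.03),(-.042,-.028,.036),(-.042,.028,.036),(.042,.028,.036),(.042,-.028,.036)]
U,f=fit([(s,p,m)],[.597,-.246,.12]);print(f.round(1).tolist())
fit([(s,p,m)],[.597,-.246,.12],freez=True)
h=p2w(s,crop2px([(209,290),(320,285),(312,603),(213,603)],240,140,4),.064)
c,q=np.cos(U[2]),np.sin(U[2]); print("handle local",((h[:,:2]-U[:2])@np.array([[c,-q],[q,c]])).round(4).tolist())
st=s["st"];cmd(st,[U[0]-.002,U[1],.05],U[2]+np.pi/2)
E
```

```text
fit [ 0.5961 -0.2464  0.1125] yawdeg 6.45 rms px 0.65
[[-0.4, -0.3], [0.2, -0.9], [-0.5, -0.4], [0.5, -0.3], [0.2, 0.4], [-0.1, 0.0], [-0.6, 0.0], [0.5, 1.0], [0.3, 0.7], [-0.2, -0.1]]
fit [ 5.962e-01 -2.464e-01  1.125e-01 -3.000e-04] yawdeg 6.45 rms px 0.65
handle local [[-0.0312, -0.0093], [-0.0323, 0.0096], [0.03, 0.009], [0.0302, -0.0093]]
tcp [ 0.5584 -0.2424  0.1142] x [-0.001  0.    -1.   ] y [-0.126  0.992  0.001]
row [ 2.568 -0.339  1.399] [ 0.153 -0.005 -0.006]
```

>>> carry_out:
  commands:
    - [[0,-0.33,1.35,0.15,0,0,70],[1.5,-0.33,1.35,0.15,0,0,60],[3,-0.33,1.35,0.15,0,0,60],[4,-0.33,1.35,0.15,0,0,60],[4.3,-0.33,1.35,0.15,0,0,60]]
  force: 80

```text
t: 11.0
tcp_pos: [0.5909, -0.2456, 0.0035]
tool_rot: [-0.038, 0.708, 0.041, 0.704]
force: [-0.2, -0.4, 0.7]
finger_gap: 0.704
```

```bash
python3 - <<'E'
from h import *
from station import manip
s=manip.snapshot("wrist");st=manip.sense();print(st["t"],st["force"],st["tcp_pos"],st["qd"].round(3));cmd(st,[.594,-.2464,.006],np.radians(96.45))
cv2.imwrite("pics/w14.png",s["image"][:,:,::-1])
E
```

```text
11.05 [-0.64440708 -0.01982925  0.22653864] [ 0.59134811 -0.24609473  0.00382626] [-0.004 -0.043 -0.024 -0.     0.029 -0.001]
tcp [ 0.5913 -0.2461  0.0038] x [-0.005  0.003 -1.   ] y [-0.112  0.994  0.003]
row [-0.087 -0.024  0.104] [-0.006 -0.049 -0.04 ]
```

View pics/w14.png

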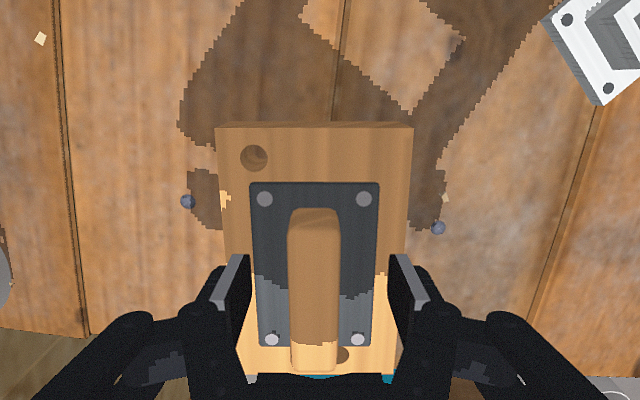

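>>> carry_out:
  commands:
    - [[-0.08,-0.02,0.05,0,0,0,40],[-0.08,-0.02,0.05,0,0,0,20],[-0.08,-0.02,0.05,0,0,0,8],[-0.08,-0.02,0.05,0,0,0,8],[-0.08,-0.02,0.05,0,0,0,8]]
  force: 80

```text
t: 11.55
tcp_pos: [0.5958, -0.249, 0.011]
tool_rot: [-0.04, 0.705, 0.038, 0.707]
force: [0.0, 1.7, 6.8]
finger_gap: 0.211
```

>>> carry_out:
  commands:
    - [[0,0,0,0,0,0,8],[0,0,0,0,0,0,8],[0,0,0,0,0,0,8],[-0.2,0,0,0,0,0,8],[-0.4,0,0,0,0,0,8]]
  force: 80

```text
t: 12.05
tcp_pos: [0.5937, -0.2483, 0.0186]
tool_rot: [-0.039, 0.706, 0.039, 0.706]
force: [0.7, -0.2, -4.3]
finger_gap: 0.215
```

```bash
python3 - <<'E'
from h import *
from station import manip
s=manip.snapshot("wrist");st=manip.sense();print(st["t"],st["force"],st["tcp_pos"],st["finger_gap"]*85.4)
cv2.imwrite("pics/w15.png",s["image"][:,:,::-1])
E
```

```text
12.1 [ 0.12772558  0.29081384 -2.85273397] [ 0.59425903 -0.24862982  0.01949231] 18.26691397165921
```

View pics/w15.png

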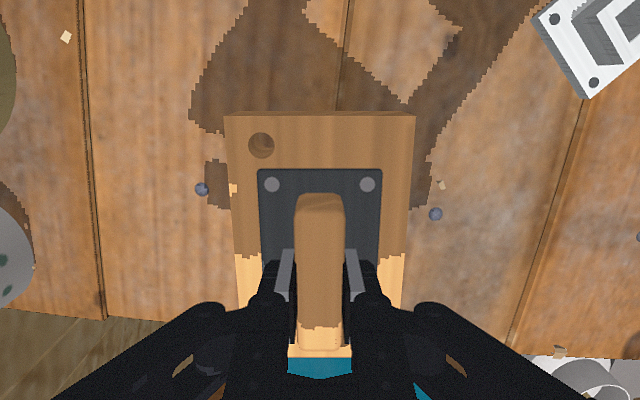

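```bash
python3 - <<'E'
from h import *
from station import manip
cmd(manip.sense(),[.635,.02,.11],np.radians(93.6))
E
```

```text
tcp [ 0.5943 -0.2486  0.0195] x [ 0. -0. -1.] y [-0.111  0.994 -0.   ]
row [-3.624 10.498  2.809] [0.55  0.002 0.004]
```

>>> carry_out:
  commands:
    - [[-0.6,0,0,0,0,0,8],[-1.6,0,0,0,0,0,8],[-2.6,0,0,0,0,0,8],[-3.4,0,0,0,0,0,8],[-3.6,0,0,0,0,0,8]]
  force: 100

```text
t: 12.6
tcp_pos: [0.596, -0.2496, 0.112]
tool_rot: [-0.04, 0.704, 0.038, 0.708]
force: [0.4, -0.1, -3.4]
finger_gap: 0.203
```

>>> carry_out:
  commands:
    - [[0,1.5,0.5,0.1,0,0,8],[0,3.2,1,0.2,0,0,8],[0,4.9,1.5,0.3,0,0,8],[0,6.6,2,0.4,0,0,8],[0,8.2,2.4,0.55,0,0,8]]

```text
t: 13.1
tcp_pos: [0.6308, -0.0361, 0.1079]
tool_rot: [-0.022, 0.707, 0.022, 0.706]
force: [1.0, -0.2, -4.1]
finger_gap: 0.207
```

>>> carry_out:
  commands:
    - [[0,1.2,0.3,0,0,0,8],[0,2,0.4,0,0,0,8],[0,2.3,0.4,0,0,0,8],[0,2.3,0.4,0,0,0,8],[0,2.3,0.4,0,0,0,8]]

```text
t: 13.6
tcp_pos: [0.6373, 0.0188, 0.1083]
tool_rot: [-0.022, 0.707, 0.022, 0.707]
force: [0.6, -1.3, -3.9]
finger_gap: 0.209
```

```bash
python3 - <<'E'
from h import *
from station import manip
s=manip.snapshot("wrist");st=manip.sense();s["st"]=st;print(st["t"],st["force"],st["tcp_pos"],st["finger_gap"]*85.4,st["qd"].round(3))
pickle.dump(s,open("w16.pkl","wb"))
cv2.imwrite("pics/w16.png",s["image"][:,:,::-1])
E
```

```text
13.65 [-0.22232625  0.04799743 -4.47382902] [0.63751447 0.01844289 0.10837828] 17.766314089578536 [-0.008 -0.001 -0.004  0.003  0.     0.002]
```

View pics/w16.png

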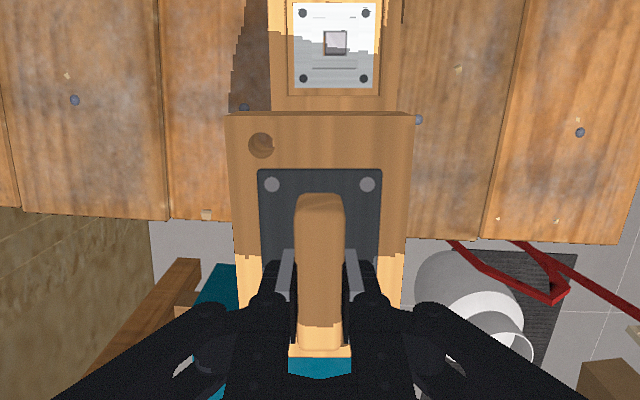

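```bash
python3 - <<'E'
from h import *
s=pickle.load(open("w16.pkl","rb"))
cv2.imwrite("pics/w16a.png",cv2.resize(s["image"][0:115,245:425,::-1],None,fx=4.4,fy=4.4,interpolation=cv2.INTER_CUBIC))
cv2.imwrite("pics/w16b.png",cv2.resize(s["image"][105:270,220:420,::-1],None,fx=3.6,fy=3.6,interpolation=cv2.INTER_CUBIC))
E
```

```text
(no output)
```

View pics/w16a.png

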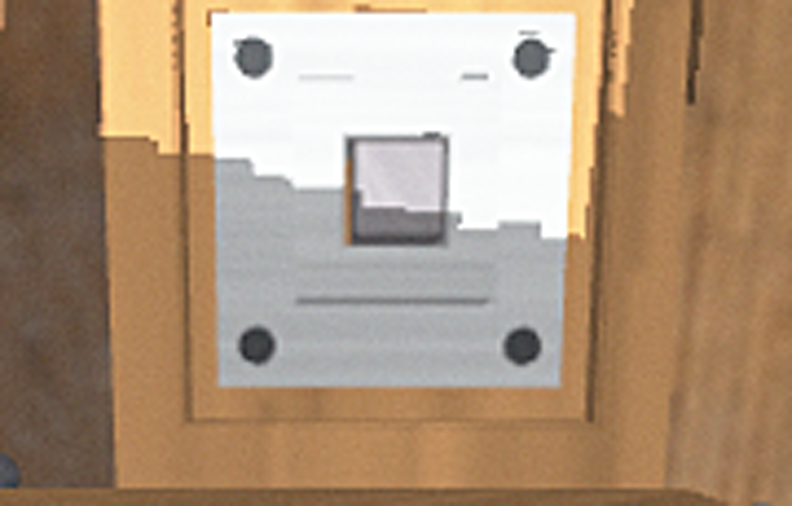

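View pics/w16b.png

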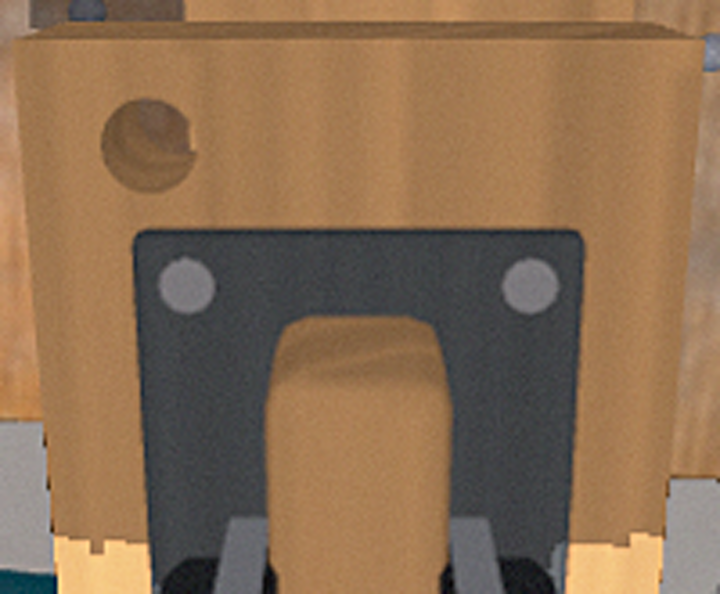

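```bash
cat > up.py <<'E'
from h import *
s=pickle.load(open("w16.pkl","rb"));st=s["st"]
p=crop2px([(16,38),(705,38),(149,145),(134,231),(583,231)],220,105,3.6)
m=[(-.065,-.042,.03),(-.065,.042,.03),(-.052,-.026,.03),(-.042,-.028,.036),(-.042,.028,.036)]
U,f=fit([(s,p,m)],[.637,.02,.06],z=.1,freez=True);print(f.round(1).tolist())
U2,f=fit([(s,p,m)],[.637,.02,.06],z=.0995)
pl=crop2px([(187,422),(594,422),(210,14),(575,14),(561,386),(219,386)],245,0,4.4)
q=.031;a=.026
L,f=fit([(s,pl,[(q,-q,.04),(q,q,.04),(-a,-a,.038),(-a,a,.038),(a,a,.038),(a,-a,.038)])],[.535,.022,.06]);print(f.round(1).tolist())
print("U-tcp",U[[0,1,3]]-st["tcp_pos"], "dyaw U-L deg",np.degrees(U[2]-L[2]))
Rt=R.from_quat(st["tool_rot"]); print("tool units",Rt.inv().apply([L[0]-U[0],L[1]-U[1],0])/.025, "vs mean L",Rt.inv().apply([.5351-U[0],.0229-U[1],0])/.025)
print("pitch/roll of tool x",Rt.as_matrix()[:,0])
E
python3 up.py
```

```text
fit [0.6377 0.0198 0.0626 0.0962] yawdeg 3.59 rms px 0.81
[[0.1, 0.0], [-0.9, -0.0], [0.6, -0.5], [-0.8, 0.3], [1.0, 0.3]]
fit [0.6372 0.0199 0.0624] yawdeg 3.57 rms px 1.87
fit [0.5352 0.0227 0.0649] yawdeg 3.72 rms px 0.29
[[-0.2, -0.1], [0.1, -0.3], [0.5, 0.0], [-0.3, 0.0], [-0.0, 0.1], [0.1, 0.2]]
U-tcp [ 0.00015642  0.0013886  -0.01214521] dyaw U-L deg -0.12874584581483858
tool units [ 1.46259908e-03  3.65526778e-01 -4.08479361e+00] vs mean L [ 1.45807911e-03  3.75327795e-01 -4.08747485e+00]
pitch/roll of tool x [-3.73251902e-04 -5.97293325e-04 -9.99999752e-01]
```

>>> carry_out:
  commands:
    - [[0,0.1,-1,0,0,0,8],[0,0.2,-2.2,0,0,0,8],[0,0.37,-3.4,0,0,0,8],[0,0.37,-4.08,0,0,0,8],[0,0.37,-4.08,0,0,0,8]]

```text
t: 14.15
tcp_pos: [0.5317, 0.0218, 0.1085]
tool_rot: [-0.021, 0.708, 0.022, 0.705]
force: [-0.3, -0.5, -4.2]
finger_gap: 0.209
```

>>> carry_out:
  commands:
    - [[0.2,0,0,0,0,0,8],[0.6,0,0,0,0,0,8],[0.9,0,0,0,0,0,8],[0.9,0,0,0,0,0,8],[0.9,0,0,0,0,0,8]]

```text
t: 14.65
tcp_pos: [0.5353, 0.0227, 0.0853]
tool_rot: [-0.022, 0.707, 0.022, 0.706]
force: [-0.4, 1.0, -4.3]
finger_gap: 0.201
```

```bash
python3 - <<'E'
from h import *
from station import manip
s=manip.snapshot("wrist");st=manip.sense();s["st"]=st;print(st["t"],st["force"],st["tcp_pos"],st["finger_gap"]*85.4,st["qd"].round(3))
pickle.dump(s,open("w17.pkl","wb"))
cv2.imwrite("pics/w17.png",cv2.resize(s["image"][40:190,220:420,::-1],None,fx=3.9,fy=3.9,interpolation=cv2.INTER_CUBIC))
t=manip.snapshot("scene");pickle.dump(t,open("t17.pkl","wb"));cv2.imwrite("pics/t17.png",cv2.resize(t["image"][200:300,240:360,::-1],None,fx=6,fy=6,interpolation=cv2.INTER_CUBIC))
E
```

```text
14.7 [ 0.59313892  0.12402316 -4.43788011] [0.53553217 0.02273669 0.08572202] 17.58402213051846 [ 0.004 -0.013 -0.001  0.     0.    -0.001]
```

View pics/w17.png

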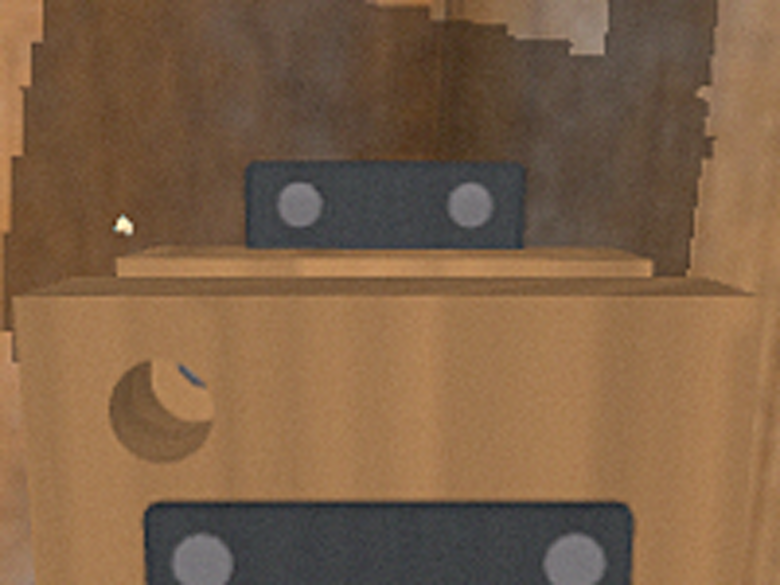

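View pics/t17.png

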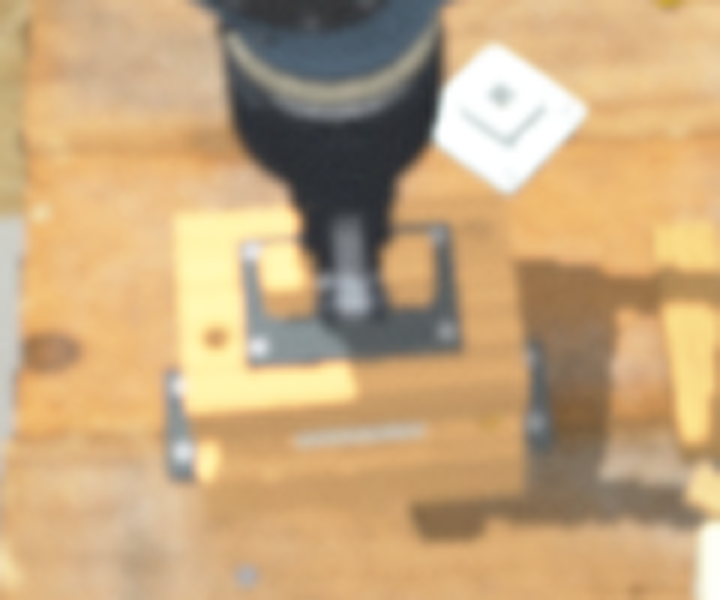

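```bash
cat > up2.py <<'E'
from h import *
s=pickle.load(open("w17.pkl","rb"));st=s["st"]
p=crop2px([(14,296),(752,296),(162,411),(145,504),(632,504)],220,40,3.9)
m=[(-.065,-.042,.03),(-.065,.042,.03),(-.052,-.026,.03),(-.042,-.028,.036),(-.042,.028,.036)]
U,f=fit([(s,p,m)],[.535,.02,.06],z=.074,freez=True)
pl=crop2px([(117,258),(653,261),(246,162),(524,162)],220,40,3.9)
w=.5*278/536*.084*1.18
def go(w): return fit([(s,pl,[(-.065,-.042,.04),(-.065,.042,.04),(-.080,-w,.008),(-.080,w,.008)])],[.535,.022,.06])
for w in (.024,.025,.026,.027): L,f=go(w)
L,f=go(.025);print(f.round(1).tolist())
Rt=R.from_quat(st["tool_rot"])
for l in (L,[.5351,.0229]): print("tool units",Rt.inv().apply([l[0]-U[0],l[1]-U[1],0])/.025)
# drawing
im=cv2.resize(s["image"][40:190,220:420,::-1],None,fx=3.9,fy=3.9,interpolation=cv2.INTER_CUBIC)
def circ(P,yaw,lx,ly,r,z,col):
    t=np.linspace(0,2*np.pi,40); c,q=np.cos(yaw),np.sin(yaw)
    X=lx+r*np.cos(t);Y=ly+r*np.sin(t)
    W=np.c_[P[0]+c*X-q*Y,P[1]+q*X+c*Y,np.full(40,z)]
    g=((w2p(s,W)-[220,40]+.5)*3.9).astype(int); cv2.polylines(im,[g.reshape(-1,1,2)],True,col,1)
circ(U,U[2],-.052,-.026,.006,U[3]+.03,(0,0,255));circ(U,U[2],-.052,-.026,.006,U[3],(0,0,255))
LL=[.5351,.0229];circ(LL,.0625,-.052,-.026,.00525,.055,(0,255,0));circ(LL,.0625,-.052,-.026,.00525,.04,(255,0,0))
cv2.imwrite("pics/w17d.png",im)
E
python3 up2.py
```

```text
fit [0.5359 0.0235 0.0659 0.072 ] yawdeg 3.77 rms px 0.68
fit [0.5354 0.0228 0.0588] yawdeg 3.37 rms px 0.48
fit [0.5354 0.0228 0.0589] yawdeg 3.37 rms px 0.61
fit [0.5354 0.0228 0.0589] yawdeg 3.38 rms px 1.62
fit [0.5354 0.0228 0.0589] yawdeg 3.38 rms px 2.65
fit [0.5354 0.0228 0.0589] yawdeg 3.37 rms px 0.61
[[-0.1, 0.2], [-0.1, -0.0], [-0.7, -0.2], [0.9, 0.1]]
tool units [ 4.37319609e-06 -2.69871387e-02 -2.37579940e-02]
tool units [ 7.58417123e-06 -2.33437219e-02 -3.51693322e-02]
```

View pics/w17d.png

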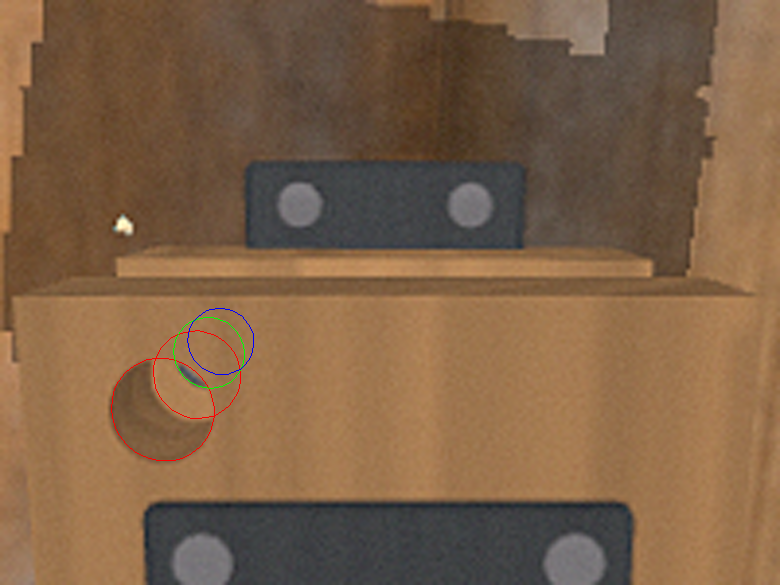

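The overlay matches the sliver of dowel seen through hole a at (190,372) in the crop. The remaining offset is under 1 mm, so I'm lowering.

>>> carry_out:
  commands:
    - [[0,-0.025,-0.03,0,0,0,8],[0.2,-0.025,-0.03,0,0,0,8],[0.4,-0.025,-0.03,0,0,0,8],[0.6,-0.025,-0.03,0,0,0,8],[0.75,-0.025,-0.03,0,0,0,8]]

```text
t: 15.25
tcp_pos: [0.5343, 0.0221, 0.0667]
tool_rot: [-0.022, 0.707, 0.022, 0.707]
force: [-0.0, -0.5, -4.5]
finger_gap: 0.206
```

```bash
python3 - <<'E'
from h import *
from station import manip
s=manip.snapshot("wrist");st=manip.sense();print(st["t"],st["force"],st["ft_torque"],st["tcp_pos"],st["finger_gap"]*85.4)
cv2.imwrite("pics/w18.png",cv2.resize(s["image"][40:190,220:420,::-1],None,fx=3.9,fy=3.9,interpolation=cv2.INTER_CUBIC))
E
```

```text
15.3 [ 0.21364632 -1.18707808 -4.18194179] [-0.03582492 -0.12316905 -0.00698443] [0.53402583 0.02208963 0.06623622] 17.845032811622534
```

View pics/w18.png

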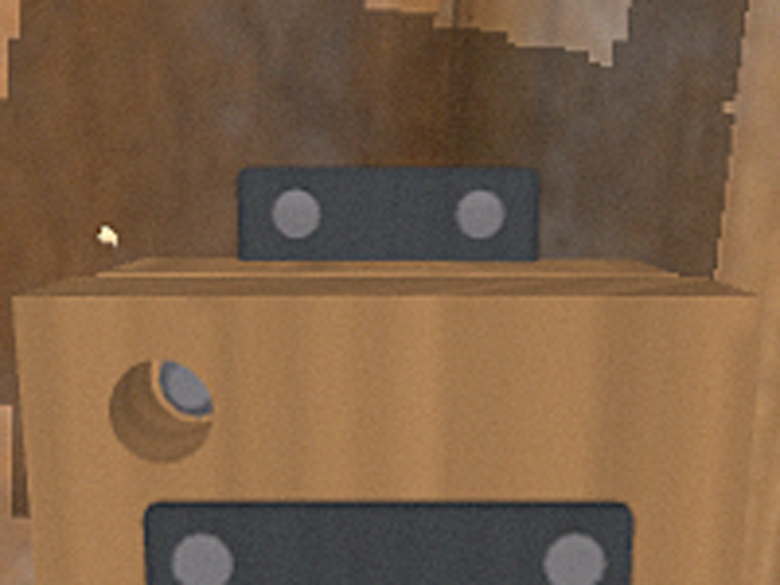

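>>> carry_out:
  commands:
    - [[0.1,0,0,0,0,0,8],[0.2,0,0,0,0,0,8],[0.3,0,0,0,0,0,8],[0.36,0,0,0,0,0,8],[0.36,0,0,0,0,0,8]]

```text
t: 15.8
tcp_pos: [0.5344, 0.022, 0.0581]
tool_rot: [-0.022, 0.707, 0.022, 0.707]
force: [0.4, 0.6, -3.4]
finger_gap: 0.206
```

```bash
python3 - <<'E'
from station import manip
st=manip.sense();print(st["t"],st["force"],st["ft_torque"],st["tcp_pos"],st["finger_gap"]*85.4)
E
```

```text
15.8 [ 0.36135879  0.60611781 -3.39047222] [-0.02707498 -0.05746694  0.03386674] [0.53438746 0.0220286  0.05811742] 17.595714484743517
```

>>> carry_out:
  commands:
    - [[0.04,0,0,0,0,0,8],[0.08,0,0,0,0,0,8],[0.12,0,0,0,0,0,8],[0.16,0,0,0,0,0,8],[0.16,0,0,0,0,0,8]]
  force: 120

```text
t: 16.3
tcp_pos: [0.5347, 0.022, 0.0548]
tool_rot: [-0.022, 0.707, 0.022, 0.707]
force: [-1.7, 0.0, 4.7]
finger_gap: 0.202
```

>>> carry_out:
  commands:
    - [[0.04,0,0,0,0,0,8],[0.08,0,0,0,0,0,8],[0.1,0,0,0,0,0,8],[0.1,0,0,0,0,0,8],[0.1,0,0,0,0,0,8]]

```text
t: 16.8
tcp_pos: [0.5348, 0.022, 0.0526]
tool_rot: [-0.022, 0.707, 0.022, 0.707]
force: [-2.8, 0.9, 7.3]
finger_gap: 0.201
```

>>> carry_out:
  commands:
    - [[0.03,0,0,0,0,0,8],[0.06,0,0,0,0,0,8],[0.09,0,0,0,0,0,8],[0.1,0,0,0,0,0,8],[0.1,0,0,0,0,0,8]]

```text
t: 17.3
tcp_pos: [0.5347, 0.022, 0.0511]
tool_rot: [-0.022, 0.706, 0.022, 0.707]
force: [-4.4, 0.5, 15.0]
finger_gap: 0.205
```

```bash
python3 - <<'E'
from station import manip
st=manip.sense();print(st["t"],st["force"],st["ft_torque"],st["tcp_pos"],st["finger_gap"]*85.4)
E
```

```text
17.3 [-4.35834185  0.50786601 14.9948914 ] [ 0.04007719  0.60066162 -0.02710533] [0.53468886 0.02204066 0.05112407] 17.47577807324148
```

>>> carry_out:
  commands:
    - [[0.03,0,0.01,0,0,0,8],[0.06,0,0.02,0,0,0,8],[0.06,0,0.02,0,0,0,8],[0.06,0,0.02,0,0,0,8],[0.06,0,0.02,0,0,0,8]]

```text
t: 17.8
tcp_pos: [0.5347, 0.022, 0.0511]
tool_rot: [-0.022, 0.707, 0.022, 0.707]
force: [-7.8, -0.3, 26.9]
finger_gap: 0.201
```

```bash
python3 - <<'E'
from h import *
from station import manip
st=manip.sense();print(st["t"],st["force"],st["ft_torque"],st["tcp_pos"],R.from_quat(st["tool_rot"]).as_matrix()[:,0])
s=manip.snapshot("wrist");pickle.dump(s,open("w19.pkl","wb"))
cv2.imwrite("pics/w19.png",cv2.resize(s["image"][40:190,220:420,::-1],None,fx=3.9,fy=3.9,interpolation=cv2.INTER_CUBIC))
t=manip.snapshot("scene");cv2.imwrite("pics/t19.png",cv2.resize(t["image"][200:300,240:360,::-1],None,fx=6,fy=6,interpolation=cv2.INTER_CUBIC))
st=manip.sense();print(st["force"])
E
```

```text
17.8 [-7.77123707 -0.32617412 26.85687534] [-0.02576055  1.18761584 -0.01088959] [0.53467774 0.02201347 0.0510672 ] [ 4.96970078e-04 -4.57524529e-04 -9.99999772e-01]
[-7.50406284e+00 -1.45272197e-02  2.52241398e+01]
```

View pics/w19.png

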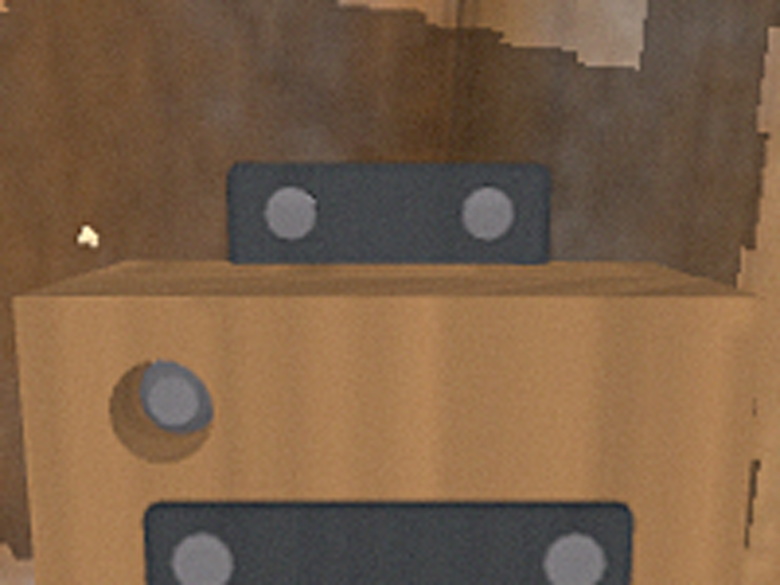

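View pics/t19.png

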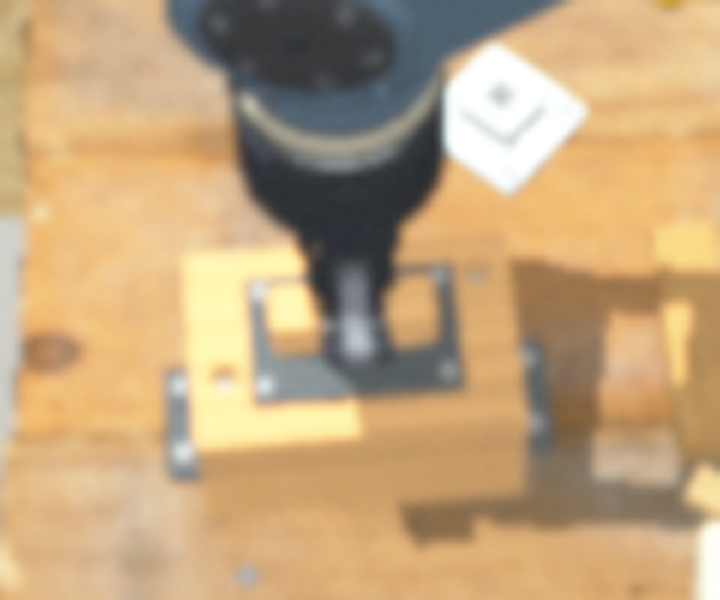

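```bash
python3 - <<'E'
from h import *
s=pickle.load(open("w19.pkl","rb"))
g=crop2px([(15,296),(752,296),(162,411),(145,504),(632,504)],220,40,3.9)
m=[(-.065,-.042,.03),(-.065,.042,.03),(-.052,-.026,.03),(-.042,-.028,.036),(-.042,.028,.036)]
U,f=fit([(s,g,m)],[.535,.02,.06],z=.04)
U,f=fit([(s,g,m)],[.535,.02,.06],z=.04,freez=True)
pl=crop2px([(229,164),(550,164)],220,40,3.9)
L,f=fit([(s,pl,[(-.080,-.0245,.008),(-.080,.0245,.008)])],[.535,.022,.06])
# tilt check from scene/hole: dowel a tip circle
print(p2w(s,crop2px([(172,400)],220,40,3.9),.061), "expected dowel a", .5351-.052*.998+.026*.0625, .0229-.052*.0625-.026*.998)
E
```

```text
fit [0.5349 0.0229 0.0659] yawdeg 3.78 rms px 1.38
fit [0.5353 0.0229 0.0661 0.0376] yawdeg 3.79 rms px 0.63
fit [0.5355 0.0231 0.0631] yawdeg 3.62 rms px 0.14
[[ 0.48502542 -0.00642702  0.061     ]] expected dowel a 0.484829 -0.006297999999999998
```

The halves are shut and the push is steady at about 25 N, so I'm handing in.

```bash
python3 - <<'E'
from station import manip
st=manip.sense();print(st["t"],st["force"],st["finger_gap"]);print(manip.sign_off())
E
```

```text
17.9 [-7.50406284e+00 -1.45272197e-02  2.52241398e+01] 0.19652671792742385
the job is handed in; nothing more can be done
None
```

The hub is seated on the post and the upper half is on both dowels, pressed shut. I handed the job in at 17.9 s with the gripper still holding it down; sign-off gave no verdict. I took the far hub-like part, about 0.58 m from the base; the other is at 0.48 m.

**Last checks that agree:**
- **Hub:** its fitted centre was within 0.6 mm of the pocket's, and its height was close to 30 mm.
- **Upper half:** it was within 0.6 mm of the lower half and about 0.2° off in turn. The tip of dowel a, seen through its hole, was within 0.3 mm of where it should be.
- **Shut:** the last push raised the force from 15 to 27 N with no further travel, against the 14 N the springs need. It held at about 25 N, and neither picture shows a gap between the halves.

**Checks that failed or disagreed:**
- **First grasp:** it closed on nothing, because the real fingertips sit about 35 mm behind the reported TCP. I measured that offset in the wrist picture and worked with it from then on.
- **Upper half's height:** with height left free, the last fit gave 37.6 mm instead of 40 mm. I put this down to fit bias of about 2 mm, but the exact closure is not measured independently.
- **Side force:** about 7.5 N along −x remained at the end, with no movement seen.
- **Bystanders:** I touched none of them as far as I could see, but I made no final measurement of where they lie.

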